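# Empty and refill the pass chamber of a finishing cabinet

### The arm

A 6-joint arm with a two-finger parallel gripper is mounted at the origin on the work surface. World frame = base frame: x ahead of the robot, y to its left, z up, the work surface at z = 0. Lengths are in m, angles in rad, forces in N, time in s.
With the tool pointing down it reaches from about 0.3 to 0.875 m from the base axis. Payload 6.4 kg.
Tool frame: the origin (TCP) lies between the finger pads; the fingertips stand 19 mm ahead of it and the grasp point (between the pads) is the TCP (ctrl.tips_ahead is the z of the fingertips in the tool frame, in m); z points along the fingers, y is the line along which they close (so a half turn about z gives the same grasp; the last joint's range is limited). The gripper opens to 85 mm and grips with 20 to 120 N. Pads are 22 mm wide; open, the fingers measure 114 mm over their backs; the gripper's body (76 mm by 85 mm) begins 54 mm behind the grasp point. The pads swing forward as they close: fully open they stand 13 mm farther back than shut.
Start: joints at [-1.532, 0.181, 1.607, -0, 1.354, -0.206], TCP at [0.139, -0.558, 0.224] pointing down, gripper open.
Joint ranges: [-2.99, 2.99], [-0.89, 2.07], [0.3, 2.58], [-1.14, 4.28], [0, 2.63], [-3.12, 3.12]. Speed limits (rad/s): [2.57, 2.57, 3.01, 3.14, 3.14, 3.14].

### API

Orientations are given as a unit quaternion [w, x, y, z].
In Python, from bench import readout, vision, ctrl gives the robot as it stands.
- The arm moves only by the tool play_rows, never from a script. Its arguments are lists of equal length, an entry for each row: "xyz": the shift along the tool's x, y, z in mm, a list of three; "rot": the turn, a rotation vector about the tool's x, y, z in rad, a list of three; "grip": the opening, from 0 (shut) to 1 (fully open). In form: {"xyz": [[x, y, z], ...], "rot": [[rx, ry, rz], ...], "grip": [grip, ...]}. A call has exactly 10 rows; each row is the pose to reach, as a shift and turn from the pose commanded when the call began, along the tool's axes at that moment; what a row does not reach only later rows make up. A row lasts 1/8 s, in which the tool goes at most 62.5 mm and 10.7 degrees, less where a joint would pass 70% of its speed; a pose out of reach is approached as far as the arm can. A call with a gripper value outside its range is refused whole. The fingers move at their own pace and stop on an object; the grip force is fixed at half the most. Time passes only in rows, so rows that repeat a pose let the fingers close, or fill a call up. It gives the time, the measured TCP pose, the force, the opening and the grip force at its end, in the units of the state.
- readout.get_obs(): the state, without advancing time (a new reading comes with each control period).
- vision.camera(name): name is "scene" or "top" or "wrist"; returns a dict with "color" (480x640x3 uint8, red, green, blue), "depth" (480x640 float32, m along the optical axis (not along the pixel's ray), 0 where there is no reading), "camera_matrix" (3x3 intrinsics, pixels), "extrinsics" (4x4, takes a point from camera to world coordinates); the wrist camera has in their place "hand_eye" (4x4, takes a point from camera to tool coordinates, whose origin is the TCP and whose axes are the flange's). Camera axes: x right, y down, z forward; pixel columns grow to the right and rows downward; lengths in m; the calibration is good to about 2 mm. The wrist camera is an equidistant fisheye: a pixel r from the principal point sees the ray r / f radians off the axis. A picture is of the moment at which its call begins: read the wrist's pose just before it.
- ctrl.hand_in(): hands the job in; it is judged then, once.
The state is a dict: "time_s": time; "q": joint angles; "dq": joint speeds; "joint_efforts": joint torques, N m; "eef_pos": TCP position; "eef_rot": TCP orientation; "wrist_force": force on the tool from outside, world axes, zero at the start; "torque": the same for the moment, N m; "opening": opening from 0.0 (shut) to 1.0 (fully open); "grasp_force": force on a finger pad.
Only numpy, scipy, OpenCV 4.12 (cv2) and the standard library are available. Lean on these libraries where they do the work, as an engineer would, in place of code of your own. Each camera call takes 0.05 s, during which the arm holds its last target. There are 200 camera calls.

### The job

The oiled oak boxes in the pass chamber of the finishing cabinet are ready: first press down on the handle of the steel inner gate to feel that it is fully shut, and only then slide the chamber's clear hatch fully open. Take out every closed box and set them gently, one on another, in a single square column in the middle of the felt-covered packing board, in line with it, large boxes below small ones. Stand every raw open drawer from the bench upright on the chamber floor, leave the hatch fully shut again, and leave the other things on the bench where they are.

Things in the scene. Friction and masses are not known exactly. Their poses are not given: they have to be found in the camera images.
- passbox: Fixed white pass chamber joined by a collar to the grey finishing cabinet (glove box). Origin: on the bench, under the chamber's centre. +x away from the robot, +y towards the cabinet, +z up. Gate guides at x +-122, y 161 mm, 200 mm high; collar y 175 to 260 mm, 133 mm high; cabinet from y 260 mm, 380 mm high; fan unit that the open hatch parks over x 140 to 410 mm, 118 mm high.
- chamber_floor (a point): Centre of the chamber's steel floor, 70 mm above the bench, at (0, 0, 70) mm in the frame of passbox, same axes. Inside the chamber measures 260 (x) x 300 mm (y), +-130 and +-150 mm; its walls are 10 mm thick and end 55 mm above the floor; the top is open when the hatch is slid away.
- gate (a joint): Inner gate: upright steel plate closing the chamber's cabinet side (+y), slides straight up to open. Value in m: 0 fully shut (rests on its sill, a hard stop), 0.085 fully open. It stays where it is left; a push down of about 3 N moves it, at the sill it resists hard. May stand up to 20 mm ajar at the start.
- gate_top (a point): Centre of the top face of the gate's black bar handle, which tops the gate: bar 110 mm along the chamber's x, 18 mm wide, 12 mm thick. With the gate fully shut this point is at (0, 161, 187) mm in the frame of passbox; it rises with the gate.
- hatch (a joint): Outer door: flat hatch, clear window in an aluminium frame, 276 x 290 x 10 mm, over the chamber (its top 137 mm above the bench). Slides level along the chamber's +x (away from the robot) to open. Value in m: 0 fully shut, 0.245 fully open (hard stops). Friction about 2.5 N; stays where left. Shut at the start.
- hatch_handle (a point): Centre of the hatch's black bar handle, on top near its edge on the robot's side: bar 120 mm along the chamber's y, 14 mm wide (x), 12 mm thick, 24 mm clear below it, on two posts 50 mm either side. Hatch shut: at (-118, -7, 167) mm in the frame of passbox; it moves with the hatch.
- packboard: Fixed plywood packing board with grey felt, 140 (x) x 110 (y) x 6 mm, lying on the bench to the robot's right. Origin: centre of its underside; own x along its longer side.
- large_a: Large closed box of oiled oak with a flat lid (the lid does not come off), plain rectangular block from outside, 96 (x) x 62 (y) x 42 mm (z), about 0.2 kg. Origin: centre of its underside. At the start in the chamber; may be absent.
- large_b: Large closed box of oiled oak with a flat lid (the lid does not come off), plain rectangular block from outside, 96 (x) x 62 (y) x 42 mm (z), about 0.2 kg. Origin: centre of its underside. At the start in the chamber; may be absent.
- small_a: Small closed box of oiled oak with a flat lid (the lid does not come off), plain rectangular block from outside, 72 (x) x 50 (y) x 34 mm (z), about 0.1 kg. Origin: centre of its underside. At the start in the chamber; may be absent.
- small_b: Small closed box of oiled oak with a flat lid (the lid does not come off), plain rectangular block from outside, 72 (x) x 50 (y) x 34 mm (z), about 0.1 kg. Origin: centre of its underside. At the start in the chamber; may be absent.
- drawer_a: Raw pale oak drawer, an open-topped box 90 (x) x 60 (y) x 40 mm (z), walls 6 mm, with a small turned knob 12 mm long on its -x face; 0.12 kg. Origin: centre of its underside. At the start on the bench between chamber and packing board; may be absent.
- drawer_b: Raw pale oak drawer, an open-topped box 90 (x) x 60 (y) x 40 mm (z), walls 6 mm, with a small turned knob 12 mm long on its -x face; 0.12 kg. Origin: centre of its underside. At the start on the bench between chamber and packing board; may be absent.
- tape_brown: Roll of brown tape lying flat, 100 mm across, 48 mm high; not to be disturbed. Origin: centre of its underside.
- tape_white: Roll of white tape, flat, 84 mm across, 24 mm high; not to be disturbed. Origin: centre of its underside.
- tape_measure: Black tape measure, 72 x 40 x 66 mm; not to be disturbed. Origin: centre of its underside.
- sanding_block: Cork sanding block, 100 x 55 x 30 mm; not to be disturbed. Origin: centre of its underside.
- glue: White glue bottle, 150 mm high, 56 mm across; not to be disturbed. Origin: centre of its underside.
- oil_tin: Steel oil tin, 110 mm high, 84 mm across; not to be disturbed. Origin: centre of its underside.
There are look-alikes about, which are no part of the job. Leave any red look-alike of the drawer_a alone.

How it is judged:
On the way, in this order (a step that is already met when the one before it is completed fails the run):
1. the handle of the inner gate has been pressed down by the fingers with the gate fully shut (contact force between the fingers and gate above 3 N and value of joint gate below 0.003 m and value of joint hatch below 0.01 m), for 0.1 s.
2. the hatch has been slid open (value of joint hatch above 0.2 m and value of joint gate below 0.004 m), for 0.2 s.
At the end, for the whole second after the job is handed in: Hatch shut (8 mm), gate shut (4 mm). Boxes at rest, upright, in one column: within 25 mm of the board's centre and 0.17 rad of its direction, within 10 mm and 0.14 rad of each other, small above large. Drawers upright on the chamber floor, not on one another, at rest (value of joint hatch below 0.008 m and value of joint gate below 0.004 m and horizontal distance between each of large_a, large_b, small_a, small_b and packboard below 0.025 m and angle between the x axis of each of large_a, large_b, small_a, small_b and the x axis of packboard, either way round below 0.17 rad and angle between each of large_a, large_b, small_a, small_b's own z axis and vertical below 0.08 rad and linear speed of each of large_a, large_b, small_a, small_b, drawer_a, drawer_b below 0.02 m/s and horizontal distance between large_a and large_b below 0.01 m and angle between the x axis of large_a and the x axis of large_b, either way round below 0.14 rad and horizontal distance between each of large_a, large_b and small_a below 0.01 m and angle between the x axis of each of large_a, large_b and the x axis of small_a, either way round below 0.14 rad and horizontal distance between each of large_a, large_b, small_a and small_b below 0.01 m and angle between the x axis of each of large_a, large_b, small_a and the x axis of small_b, either way round below 0.14 rad and z of each of small_a, small_b in the frame of large_a above 0.02 m and z of each of small_a, small_b in the frame of large_b above 0.02 m and x of drawer_a in the frame of passbox between -0.115 and 0.115 m and y of drawer_a in the frame of passbox between -0.135 and 0.135 m and z of drawer_a in the frame of passbox between 0.063 and 0.08 m and angle between each of drawer_a, drawer_b's own z axis and vertical below 0.12 rad and x of drawer_b in the frame of passbox between -0.115 and 0.115 m and y of drawer_b in the frame of passbox between -0.135 and 0.135 m and z of drawer_b in the frame of passbox between 0.063 and 0.08 m); the robot touches nothing.
It fails at once if the hatch is open by more than 15 mm while the gate is up by more than 6 mm (value of joint hatch above 0.015 m and value of joint gate above 0.006 m).
It fails at once if a finished box is dropped (falls faster than 0.6 m/s, out of the fingers) ((linear speed of large_a above 0.6 m/s and contact force between the fingers and large_a below 0.1 N) or (linear speed of large_b above 0.6 m/s and contact force between the fingers and large_b below 0.1 N) or (linear speed of small_a above 0.6 m/s and contact force between the fingers and small_a below 0.1 N) or (linear speed of small_b above 0.6 m/s and contact force between the fingers and small_b below 0.1 N)).
It fails at once if another thing on the bench is moved by more than 30 mm (distance of any of tape_brown, tape_white, tape_measure, sanding_block, glue, oil_tin from where it was at the start of the episode above 0.03 m).
Of large_a, large_b, small_a, small_b only 3 to 4 are there at a start; the rules pass over those that are not, and their reading is None.
Of drawer_a, drawer_b only 1 to 2 are there at a start; the rules pass over those that are not, and their reading is None.
At some moment in a run one of drawer_a, drawer_b may be knocked a few centimetres aside while the robot is not near it.
It also fails if it takes over 210 s, if anything falls off the work surface, if the arm or the gripper's body presses on something with over 40 N, if the wrist force passes 120 N, or if a joint passes its speed limit or range.

## Working session

There is one attempt and no reset: what is moved stays moved. The work goes in short steps, Python scripts to look and compute and a tool call to move; the robot and the scene stay as the last step left them, time stands still between calls to the robot, and variables do not carry over. Pictures are saved under pics/ and viewed, at most 14 in all, crops included, and the job is handed in when it is done.

Besides the shell and the picture viewer there is one more tool, called by a JSON object that holds its "op" and its "data", one argument or row to a line. play_rows: Moves the arm, as the interface text tells. Its arguments: {"type":"object","properties":{"xyz":{"type":"array","items":{"type":"array","items":{"type":"number"}}},"rot":{"type":"array","items":{"type":"array","items":{"type":"number"}}},"grip":{"type":"array","items":{"type":"number"}}},"required":["xyz","rot","grip"]}

```bash
ls; mkdir -p pics; cat > h.py <<'E'
import numpy as np, cv2
from bench import readout, vision, ctrl
from scipy.spatial.transform import Rotation as R
def save(name,c): cv2.imwrite('pics/'+name, c[...,::-1])
def world(c):
    K=c["camera_matrix"];d=c["depth"];v,u=np.mgrid[:480,:640]
    p=np.stack([(u-K[0,2])/K[0,0]*d,(v-K[1,2])/K[1,1]*d,d],-1)
    E=c["extrinsics"]; w=p@E[:3,:3].T+E[:3,3]; w[d==0]=np.nan
    return w
E
python3 - <<'E'
from h import *
o=readout.get_obs();print({k:np.round(v,3).tolist() for k,v in o.items()})
for n in("top","scene"):
    c=vision.camera(n);save(n+'0.png',c["color"]);np.savez(n+'0.npz',**{k:v for k,v in c.items()})
    print(n,c["camera_matrix"].round(1).tolist(),c["extrinsics"].round(3).tolist(),(c["depth"]==0).mean())
E
```

```text
pics
{'time_s': 0.0, 'q': [-1.532, 0.182, 1.608, 0.0, 1.354, -0.206], 'dq': [-0.002, -0.0, -0.001, -0.0, -0.001, 0.001], 'joint_efforts': [0.0, -44.487, -35.134, -0.0, 0.009, -0.0], 'eef_pos': [0.139, -0.557, 0.223], 'eef_rot': [-0.001, 0.993, 0.122, 0.0], 'wrist_force': [0.152, 0.697, 0.695], 'torque': [0.043, 0.016, 0.008], 'grasp_force': 0.0, 'opening': 1.003}
top [[547.7, 0.0, 322.3], [0.0, 547.7, 234.8], [0.0, 0.0, 1.0]] [[0.001, -0.992, 0.128, 0.292], [-1.0, -0.001, 0.001, -0.043], [-0.001, -0.128, -0.992, 1.705], [0.0, 0.0, 0.0, 1.0]] 0.004228515625
scene [[523.8, 0.0, 321.2], [0.0, 523.8, 238.3], [0.0, 0.0, 1.0]] [[0.155, 0.629, -0.762, 1.408], [0.988, -0.082, 0.133, -0.191], [0.022, -0.773, -0.634, 0.877], [0.0, 0.0, 0.0, 1.0]] 0.004065755208333333
```

View pics/top0.png

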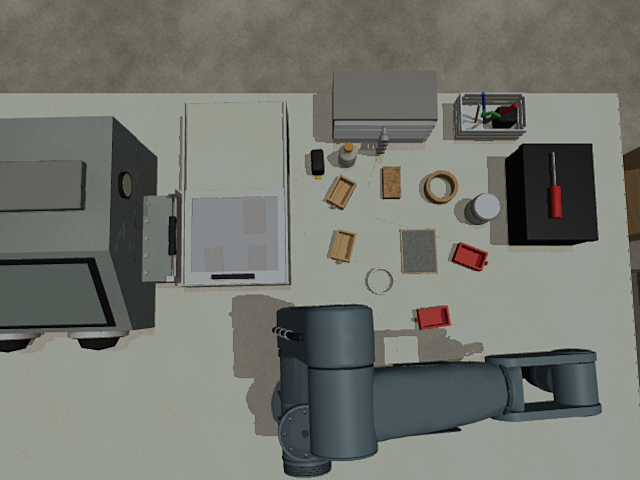

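View pics/scene0.png

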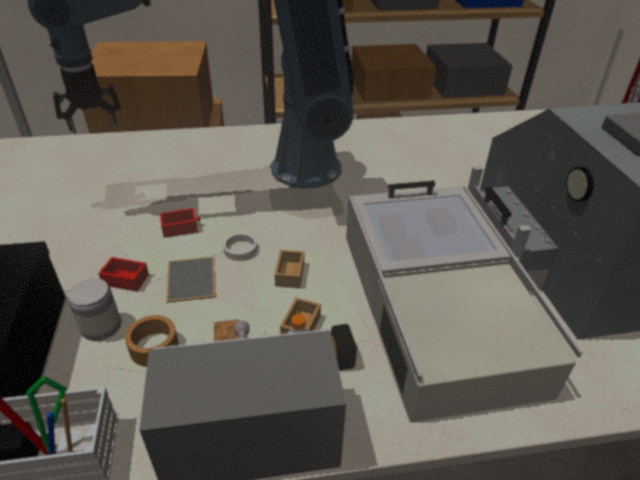

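Top view: hatch window (235,235) with handle (233,276), gate handle (172,235), three dim boxes under the window at (255,215), (214,260), (256,258); pale drawers at (341,192) and (342,246); red look-alikes at (470,257) and (433,317), which I leave alone; packing board at (419,251). The scene view agrees. Next I enlarge a crop and measure.

```bash
python3 - <<'E'
from h import *
c=dict(np.load('top0.npz'));im=c["color"]
a=cv2.resize(im[180:300,160:300],None,fx=4,fy=4,interpolation=3)
a=cv2.convertScaleAbs(a,alpha=1.5,beta=-60)
b=cv2.resize(im[160:300,310:450],None,fx=4*120/140,fy=4*120/140,interpolation=3)[:480,:]
b=cv2.resize(im[160:280,320:379],None,fx=4,fy=4,interpolation=3)
save('crop1.png',np.hstack([a,b]))
w=world(c)
def at(u,v,r=1):
    return np.nanmedian(w[v-r:v+r+1,u-r:u+r+1].reshape(-1,3),0).round(4).tolist()
for n,p in dict(handle=(233,276),h1=(215,276),h2=(250,276),gate=(172,235),g1=(170,222),g2=(174,248),board=(419,251),bench=(380,240),drawA=(341,192),drawB=(342,246),boxwin1=(255,215),boxwin2=(214,260),boxwin3=(256,258),floor=(214,220),fan=(235,140),frame=(286,240),glue=(347,150),tin=(484,207),tape=(440,172),meas=(317,160),greybox=(385,90),thing=(383,140),wt=(368,281),sand=(391,182)).items(): print(n,at(*p))
# board rect
hsv=cv2.cvtColor(im,cv2.COLOR_RGB2HSV)
print('feltcol',im[251,419],'bench',im[240,380], 'drawer',im[185,332],hsv[185,332])
W=w
def rect(mask,name):
    n,l,s,ce=cv2.connectedComponentsWithStats(mask.astype(np.uint8))
    for i in range(1,n):
        if s[i,4]<60: continue
        pts=W[l==i];pts=pts[~np.isnan(pts[:,0])]
        z=np.median(pts[:,2]); r=cv2.minAreaRect((pts[:,:2]*1000).astype(np.float32))
        print(name,ce[i].round(1),s[i,4],'z',z.round(4),np.percentile(pts[:,2],95).round(4),'rect',np.round(r[0],1),np.round(r[1],1),round(r[2],1))
g=(w[...,2]<0.03)&(np.abs(im.astype(int).max(2)-im.astype(int).min(2))<30)&(im.max(2)<140)
m=np.zeros((480,640),bool);m[225:280,395:443]=1
rect(g&m,'felt')
m=np.zeros((480,640),bool);m[165:275,322:365]=1
rect((w[...,2]>0.03)&m,'drawertop')
rect((hsv[...,1]>80)&m,'drawersat')
h=(w[...,2]>0.15)&(w[...,2]<0.25); m=np.zeros((480,640),bool);m[180:300,150:290]=1
rect(h&m,'handle')
h=(w[...,2]>0.122)&(w[...,2]<0.15);rect(h&m,'hatch')
E
```

```text
handle [0.3741, 0.2076, 0.1748]
h1 [0.3741, 0.2579, 0.1718]
h2 [0.3742, 0.1601, 0.1704]
gate [0.4879, 0.3788, 0.1854]
g1 [0.5241, 0.3852, 0.1864]
g2 [0.4513, 0.3707, 0.1859]
board [0.461, -0.3436, 0.0056]
bench [0.4967, -0.2224, -0.0001]
drawA [0.6481, -0.1005, 0.0075]
drawB [0.4775, -0.1031, 0.0065]
boxwin1 [0.5538, 0.1544, 0.1324]
boxwin2 [0.422, 0.27, 0.134]
boxwin3 [0.428, 0.1495, 0.1335]
floor [0.539, 0.2728, 0.133]
fan [0.782, 0.2197, 0.12]
frame [0.4797, 0.0629, 0.1366]
glue [0.7446, -0.1139, 0.1453]
tin [0.583, -0.5208, 0.1069]
tape [0.7035, -0.4066, 0.0456]
meas [0.7367, -0.0251, 0.0631]
greybox [0.91, -0.2224, 0.1903]
thing [0.7682, -0.2171, 0.1697]
wt [0.3672, -0.1816, 0.0232]
sand [0.6751, -0.2555, 0.0314]
feltcol [87 89 84] bench [151 155 143] drawer [108 108  96] [ 30  28 108]
felt [418.6 250.9] 1362 z 0.0062 0.0129 rect [ 462.7 -342. ] [131.5 102.5] 2.2
drawertop [341.3 190.7] 202 z 0.0393 0.0465 rect [ 647. -101.] [60.4 93. ] 62.0
drawertop [343.7 244.9] 191 z 0.0398 0.0464 rect [ 477.5 -106.9] [59.5 90.4] 75.9
drawersat [340.7 192. ] 595 z 0.0104 0.0438 rect [640.9 -97.8] [ 60.3 101.1] 62.0
drawersat [343.1 245.7] 582 z 0.0085 0.044 rect [ 471.3 -104.6] [ 59.  100.4] 76.8
handle [172.8 225.4] 455 z 0.1854 0.1997 rect [510.1 379.2] [219.7  23.9] 1.7
handle [171.9 278.3] 79 z 0.195 0.2036 rect [371.3 376.8] [24.4 24.4] 2.7
handle [233.1 275.7] 217 z 0.1725 0.1784 rect [375.5 207.8] [ 14.3 117.8] 1.0
hatch [233.1 235.3] 10224 z 0.1341 0.1411 rect [504.1 220.3] [329.9 308.2] 89.8
hatch [159.9 236.8] 1750 z 0.1324 0.1382 rect [488.9 421.8] [249.8  78.9] 1.3
```

View pics/crop1.png

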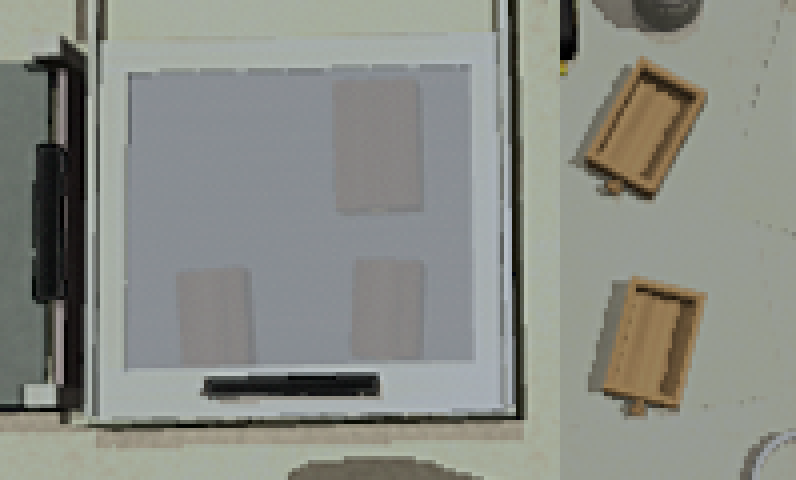

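The crop shows three closed boxes under the hatch: one large (top, crop ~(378,145)) and two small ((215,315), (388,308)). Both pale oak drawers are upright, with their knobs at bottom-left. Next I plan the approach to the gate.

```bash
cat >> h.py <<'E'
def down(yaw): # deg, yaw of tool x in world, tool z down
    return R.from_euler('z',yaw,degrees=True)*R.from_euler('x',180,degrees=True)
def pose():
    o=readout.get_obs();q=o["eef_rot"];return o,np.array(o["eef_pos"]),R.from_quat([q[1],q[2],q[3],q[0]])
def plan(*wps):
    o,p,r=pose();r0=r
    e=r.as_matrix();print('t',round(o["time_s"],2),'pos',p.round(4),'yaw',np.degrees(np.arctan2(e[1,0],e[0,0])).round(2),'tilt',e[:2,2].round(4),'F',np.round(o["wrist_force"],1),'open',round(o["opening"],3))
    for x,y,z,yaw in wps:
        d=r0.inv().apply(np.array([x,y,z])-p)*1000
        print((x,y,z,yaw),'-> xyz',d.round(1).tolist(),'rot',(r0.inv()*down(yaw)).as_rotvec().round(3).tolist())
def yawof():
    o,p,r=pose();e=r.as_matrix();return np.degrees(np.arctan2(e[1,0],e[0,0]))
E
python3 -c "
from h import *
plan((.14,-.557,.35,14),(.5,-.15,.35,60),(.489,.378,.30,91.3))"
```

```text
t 0.1 pos [ 0.1394 -0.5574  0.2232] yaw 14.02 tilt [-0.      0.0016] F [ 0.2  0.8 -0. ] open 1.001
(0.14, -0.557, 0.35, 14) -> xyz [0.8, -0.4, -126.8] rot [-0.002, -0.0, 0.0]
(0.5, -0.15, 0.35, 60) -> xyz [448.7, -308.0, -126.2] rot [-0.001, -0.001, -0.802]
(0.489, 0.378, 0.3, 91.3) -> xyz [565.9, -822.9, -75.4] rot [-0.001, -0.001, -1.349]
```

{"op": "play_rows", "data": {
  "xyz": [
    [0, 0, -60],
    [20, -15, -120],
    [70, -50, -127],
    [120, -85, -127],
    [170, -120, -127],
    [220, -155, -127],
    [270, -190, -127],
    [320, -225, -127],
    [370, -260, -127],
    [420, -295, -127]
  ],
  "rot": [
    [0, 0, 0],
    [0, 0, 0],
    [0, 0, -0.1],
    [0, 0, -0.2],
    [0, 0, -0.3],
    [0, 0, -0.4],
    [0, 0, -0.5],
    [0, 0, -0.6],
    [0, 0, -0.7],
    [0, 0, -0.8]
  ],
  "grip": [0, 0, 0, 0, 0, 0, 0, 0, 0, 0]
}}

```text
time_s: 1.35
eef_pos: [0.4762, -0.168, 0.3508]
eef_rot: [-0.0, 0.866, 0.5, -0.0]
wrist_force: [0.2, -1.2, -0.6]
opening: 0.002
grasp_force: 0.0
```

```bash
python3 -c "
from h import *
plan((.49,.1,.35,80),(.489,.378,.30,91.3))"
```

```text
t 1.35 pos [ 0.4762 -0.168   0.3508] yaw 60.05 tilt [-0.0002 -0.    ] F [ 0.2 -1.2 -0.6] open 0.002
(0.49, 0.1, 0.35, 80) -> xyz [239.1, -121.9, 0.7] rot [-0.0, 0.0, -0.348]
(0.489, 0.378, 0.3, 91.3) -> xyz [479.5, -261.5, 50.7] rot [-0.0, 0.0, -0.545]
```

{"op": "play_rows", "data": {
  "xyz": [
    [50, -25, 0],
    [105, -55, 0],
    [160, -85, 0],
    [215, -115, 0],
    [270, -145, 0],
    [325, -175, 0],
    [380, -205, 0],
    [435, -235, 0],
    [480, -261, 30],
    [480, -261, 80]
  ],
  "rot": [
    [0, 0, -0.06],
    [0, 0, -0.12],
    [0, 0, -0.18],
    [0, 0, -0.25],
    [0, 0, -0.31],
    [0, 0, -0.37],
    [0, 0, -0.43],
    [0, 0, -0.5],
    [0, 0, -0.545],
    [0, 0, -0.545]
  ],
  "grip": [0, 0, 0, 0, 0, 0, 0, 0, 0, 0]
}}

```text
time_s: 2.6
eef_pos: [0.4905, 0.3804, 0.2711]
eef_rot: [0.0, 0.698, 0.716, 0.002]
wrist_force: [0.7, -0.8, 0.1]
opening: 0.001
grasp_force: 0.0
```

```bash
python3 - <<'E'
from h import *
plan((.4895,.378,.215,91.3),(.4895,.378,.200,91.3))
c=vision.camera('wrist');save('w1.png',c["color"]);print(c["camera_matrix"].round(1).tolist(),c["hand_eye"].round(4).tolist())
E
```

```text
t 2.6 pos [0.4905 0.3804 0.2711] yaw 91.39 tilt [0.003  0.0025] F [ 0.7 -0.8  0.1] open 0.001
(0.4895, 0.378, 0.215, 91.3) -> xyz [-2.5, -1.2, 56.1] rot [0.003, -0.002, 0.002]
(0.4895, 0.378, 0.2, 91.3) -> xyz [-2.6, -1.3, 71.1] rot [0.003, -0.002, 0.002]
[[371.6, 0.0, 318.9], [0.0, 371.6, 235.1], [0.0, 0.0, 1.0]] [[-0.0007, -0.9554, -0.2953, 0.0753], [1.0, -0.0007, 0.0001, -0.0002], [-0.0003, -0.2953, 0.9554, -0.1504], [0.0, 0.0, 0.0, 1.0]]
```

View pics/w1.png

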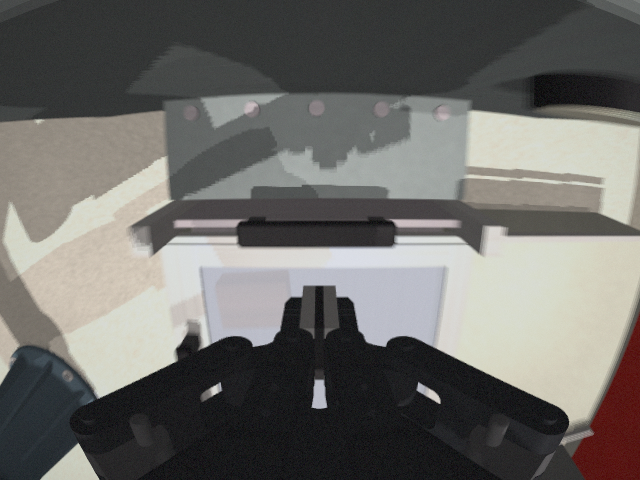

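Wrist view: the gate handle at (317,233) lies almost under the closed fingertips (320,295). Pressing now.

{"op": "play_rows", "data": {
  "xyz": [
    [0, -1, 25],
    [0, -1, 45],
    [0, -1, 56],
    [0, -1, 60],
    [0, -1, 62],
    [0, -1, 64],
    [0, -1, 65],
    [0, -1, 66],
    [0, -1, 67],
    [0, -1, 68]
  ],
  "rot": [
    [0, 0, 0],
    [0, 0, 0],
    [0, 0, 0],
    [0, 0, 0],
    [0, 0, 0],
    [0, 0, 0],
    [0, 0, 0],
    [0, 0, 0],
    [0, 0, 0],
    [0, 0, 0]
  ],
  "grip": [0, 0, 0, 0, 0, 0, 0, 0, 0, 0]
}}

```text
time_s: 3.9
eef_pos: [0.4896, 0.3763, 0.203]
eef_rot: [0.0, 0.7, 0.714, 0.0]
wrist_force: [-0.8, -0.6, -0.3]
opening: -0.004
grasp_force: 0.0
```

{"op": "play_rows", "data": {
  "xyz": [
    [3, 0, 0],
    [3, 0, 1],
    [3, 0, 2],
    [3, 0, 3],
    [3, 0, 4],
    [3, 0, 4],
    [3, 0, 4],
    [3, 0, 4],
    [3, 0, 4],
    [3, 0, 4]
  ],
  "rot": [
    [0, 0, 0],
    [0, 0, 0],
    [0, 0, 0],
    [0, 0, 0],
    [0, 0, 0],
    [0, 0, 0],
    [0, 0, 0],
    [0, 0, 0],
    [0, 0, 0],
    [0, 0, 0]
  ],
  "grip": [0, 0, 0, 0, 0, 0, 0, 0, 0, 0]
}}

```text
time_s: 5.15
eef_pos: [0.4896, 0.3793, 0.199]
eef_rot: [0.0, 0.7, 0.714, 0.0]
wrist_force: [0.8, -0.2, 0.4]
opening: -0.001
grasp_force: 0.0
```

```bash
cat >> h.py <<'E'
def wray(c,u,v):
    K=c["camera_matrix"];a=np.array([(u-K[0,2])/K[0,0],(v-K[1,2])/K[1,1]]);t=np.hypot(*a)
    d=np.array([*(a/t*np.sin(t)),np.cos(t)]) if t>1e-9 else np.array([0,0,1.])
    return d
def wpt(c,p,r,u,v,z):
    H=c["hand_eye"];d=r.apply(H[:3,:3]@wray(c,u,v));o=p+r.apply(H[:3,3]);return o+d*(z-o[2])/d[2]
def wworld(c,p,r):
    K=c["camera_matrix"];v,u=np.mgrid[:480,:640];a=(u-K[0,2])/K[0,0];b=(v-K[1,2])/K[1,1];t=np.hypot(a,b)+1e-12
    s=np.tan(np.minimum(t,1.5))/t;d=c["depth"];q=np.stack([a*s*d,b*s*d,d],-1);q[(d==0)|(t>1.3)]=np.nan
    H=c["hand_eye"];q=q@H[:3,:3].T+H[:3,3];return q@r.as_matrix().T+p
E
python3 - <<'E'
from h import *
plan()
o,p,r=pose()
c=vision.camera('wrist');save('w2.png',c["color"]);
E
```

```text
t 5.15 pos [0.4896 0.3793 0.199 ] yaw 91.09 tilt [0.0001 0.    ] F [ 0.8 -0.2  0.4] open -0.001
```

View pics/w2.png

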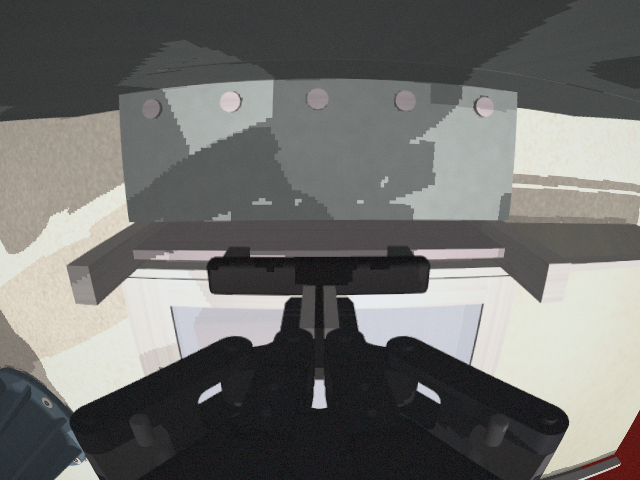

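The fingertips (320,287) appear just at the near edge of the handle (318,275), with no force. I'll measure the handle from wrist depth.

```bash
python3 - <<'E'
from h import *
o,p,r=pose()
c=vision.camera('wrist')
w=wworld(c,p,r)
for u,v in [(250,262),(250,270),(250,280),(250,290),(390,262),(390,275),(390,290),(225,275),(415,275),(320,268),(320,275),(320,284),(320,292),(320,300),(320,320),(310,320),(300,320)]:
    print(u,v,w[v,u].round(4), 'ray@.187',wpt(c,p,r,u,v,.187).round(4))
E
```

```text
250 262 [0.4562 0.3897 0.1853] ray@.187 [0.4565 0.3904 0.187 ]
250 270 [0.4566 0.3868 0.1883] ray@.187 [0.4563 0.3863 0.187 ]
250 280 [0.4562 0.3814 0.1879] ray@.187 [0.4561 0.381  0.187 ]
250 290 [0.4559 0.3759 0.1875] ray@.187 [0.4558 0.3757 0.187 ]
390 262 [0.523  0.3914 0.1865] ray@.187 [0.5229 0.3916 0.187 ]
390 275 [0.5231 0.3856 0.1887] ray@.187 [0.5235 0.3849 0.187 ]
390 290 [0.5238 0.3777 0.1888] ray@.187 [0.5242 0.3769 0.187 ]
225 275 [0.4439 0.3835 0.1876] ray@.187 [0.4437 0.3832 0.187 ]
415 275 [0.5358 0.3852 0.1877] ray@.187 [0.536  0.3849 0.187 ]
320 268 [0.4897 0.3888 0.1887] ray@.187 [0.4897 0.3881 0.187 ]
320 275 [0.4898 0.3847 0.1874] ray@.187 [0.4898 0.3845 0.187 ]
320 284 [0.4899 0.38   0.1873] ray@.187 [0.4899 0.3798 0.187 ]
320 292 [0.4896 0.3906 0.2179] ray@.187 [0.49   0.3755 0.187 ]
320 300 [0.4896 0.3902 0.224 ] ray@.187 [0.4901 0.3712 0.187 ]
320 320 [0.4895 0.3905 0.2397] ray@.187 [0.4903 0.3598 0.187 ]
310 320 [0.4861 0.3899 0.2387] ray@.187 [0.4853 0.3597 0.187 ]
300 320 [0.4827 0.39   0.2389] ray@.187 [0.4803 0.3596 0.187 ]
```

```bash
python3 - <<'E'
from h import *
print(ctrl.tips_ahead)
o,p,r=pose();print(o["wrist_force"],o["joint_efforts"])
c=vision.camera('wrist');w=wworld(c,p,r)
t=r.inv().apply((w-p).reshape(-1,3)).reshape(480,640,3)
for v in range(282,345,4): print(v,(t[v,312]*1000).round(1),(t[v,335]*1000).round(1),(t[v,345]*1000).round(1))
E
```

```text
0.019
[-0.6560973   0.29257979  0.6514773 ] [ 3.26188911e-04 -5.00645828e+01 -3.47874463e+01 -4.90675029e-05
  5.87139602e-04 -2.10603093e-05]
282 [ 1.7 -3.5 11.8] [ 1.9  7.5 11.4] [ 1.9 12.3 11.2]
286 [ 11.8  -2.9 -14.3] [ 10.6   6.4 -11.8] [-0.1 12.3 11.1]
290 [ 10.8  -2.9 -15.9] [ 10.5   6.3 -15.4] [-1.9 12.3 10.3]
294 [ 11.2  -2.8 -20.5] [ 11.3   6.1 -20.7] [-5.2 12.6 12.7]
298 [ 11.3  -2.8 -24.2] [ 11.1   6.  -23.7] [  7.   10.4 -15.8]
302 [ 10.8  -2.8 -26.4] [ 10.6   5.9 -26. ] [  7.   10.2 -19.2]
306 [ 10.9  -2.7 -29.7] [ 10.7   5.7 -29.6] [  6.5  10.  -21.7]
310 [ 11.3  -2.6 -33.6] [ 10.7   5.6 -32.5] [  6.8   9.8 -25.5]
314 [ 10.7  -2.6 -35.4] [ 10.7   5.5 -35.4] [  6.6   9.6 -28.3]
318 [ 10.2  -2.6 -37.4] [ 10.5   5.4 -38. ] [  5.8   9.5 -30. ]
322 [ 10.8  -2.5 -41.2] [ 11.3   5.2 -42. ] [  7.2   9.1 -35.3]
326 [ 11.   -2.5 -44.1] [ 10.6   5.2 -43.5] [nan nan nan]
330 [  9.5  -2.5 -44.3] [ 10.9   5.1 -46.6] [ 13.1   8.  -50.2]
334 [  8.3  -2.5 -44.9] [ 12.4   4.8 -51.3] [ 13.3   7.9 -52.8]
338 [ 11.8  -2.3 -52.7] [ 11.4   4.8 -52.2] [ 13.    7.7 -54.7]
342 [ 11.6  -2.3 -54.7] [ 12.    4.7 -55.3] [ 11.4   7.8 -54.5]
```

The visible finger ends about 12 mm behind the reported TCP, so contact will come lower than the text suggests. I'll descend gently by feel.

{"op": "play_rows", "data": {
  "xyz": [
    [4, 0, 1],
    [4, 0, 2],
    [4, 0, 4],
    [4, 0, 6],
    [4, 0, 8],
    [4, 0, 9],
    [4, 0, 10],
    [4, 0, 11],
    [4, 0, 12],
    [4, 0, 12]
  ],
  "rot": [
    [0, 0, 0],
    [0, 0, 0],
    [0, 0, 0],
    [0, 0, 0],
    [0, 0, 0],
    [0, 0, 0],
    [0, 0, 0],
    [0, 0, 0],
    [0, 0, 0],
    [0, 0, 0]
  ],
  "grip": [0, 0, 0, 0, 0, 0, 0, 0, 0, 0]
}}

```text
time_s: 6.55
eef_pos: [0.4894, 0.3832, 0.1869]
eef_rot: [-0.0, 0.7, 0.714, -0.0]
wrist_force: [0.3, 0.0, 0.1]
opening: 0.002
grasp_force: 0.0
```

{"op": "play_rows", "data": {
  "xyz": [
    [0, 0, 2],
    [0, 0, 4],
    [0, 0, 6],
    [0, 0, 8],
    [0, 0, 9],
    [0, 0, 10],
    [0, 0, 11],
    [0, 0, 12],
    [0, 0, 13],
    [0, 0, 13]
  ],
  "rot": [
    [0, 0, 0],
    [0, 0, 0],
    [0, 0, 0],
    [0, 0, 0],
    [0, 0, 0],
    [0, 0, 0],
    [0, 0, 0],
    [0, 0, 0],
    [0, 0, 0],
    [0, 0, 0]
  ],
  "grip": [0, 0, 0, 0, 0, 0, 0, 0, 0, 0]
}}

```text
time_s: 7.8
eef_pos: [0.4897, 0.3834, 0.1795]
eef_rot: [0.001, 0.7, 0.714, 0.001]
wrist_force: [-14.1, -8.1, 28.0]
opening: -0.002
grasp_force: 14.6
```

Contact is firm at 28 N with the reported TCP at 0.1795. The handle top is at 0.187, so the gate is shut on its sill. The real fingertips are therefore about 8 mm behind the reported TCP, and I'll use that offset from here. Next is the hatch handle.

{"op": "play_rows", "data": {
  "xyz": [
    [0, 0, -20],
    [0, 0, -50],
    [-10, -5, -70],
    [-50, -30, -70],
    [-90, -60, -70],
    [-130, -90, -70],
    [-160, -110, -70],
    [-173, -118, -70],
    [-173, -118, -70],
    [-173, -118, -60]
  ],
  "rot": [
    [0, 0, 0],
    [0, 0, 0],
    [0, 0, 0],
    [0, 0, 0],
    [0, 0, 0],
    [0, 0, 0],
    [0, 0, 0],
    [0, 0, 0],
    [0, 0, 0],
    [0, 0, 0]
  ],
  "grip": [0, 0, 0, 0, 0.6, 0.6, 0.6, 0.6, 0.6, 0.6]
}}

```text
time_s: 9.05
eef_pos: [0.3761, 0.2087, 0.2346]
eef_rot: [0.001, 0.7, 0.714, 0.001]
wrist_force: [-0.7, -0.0, -0.9]
opening: 0.602
grasp_force: 0.0
```

```bash
python3 - <<'E'
from h import *
plan((.3755,.2078,.142,91.3))
o,p,r=pose()
c=vision.camera('wrist');save('w3.png',c["color"]);np.savez('w3.npz',p=p,r=r.as_quat(),**c)
w=wworld(c,p,r); m=(w[...,2]>.160)&(w[...,2]<.185)&(w[...,0]>.33)&(w[...,0]<.42)&(w[...,1]>.12)&(w[...,1]<.29)
q=(w[m][:,:2]*1000).astype(np.float32);print(len(q),cv2.minAreaRect(q),np.median(w[m],0))
t=r.inv().apply((w-p).reshape(-1,3)).reshape(480,640,3)*1000
# finger points near
f=t.reshape(-1,3);k=(np.abs(f[:,0])<16)&(np.abs(f[:,1])<60)&(f[:,2]>-60)&(f[:,2]<5)
f=f[k]
for s in(-1,1):
    g=f[f[:,1]*s>0];print(s,len(g),np.percentile(g,[1,50,99],axis=0).round(1).tolist())
E
```

```text
t 9.05 pos [0.3761 0.2087 0.2346] yaw 91.09 tilt [0.0024 0.0009] F [-0.7 -0.  -0.9] open 0.602
(0.3755, 0.2078, 0.142, 91.3) -> xyz [-1.0, -0.8, 92.5] rot [0.002, -0.001, -0.004]
4182 ((374.9244384765625, 211.98800659179688), (13.976471900939941, 118.43489074707031), 1.2347166538238525) [0.37481829 0.21867035 0.1732171 ]
-1 3466 [[-10.3, -52.1, -59.8], [7.7, -28.8, -42.0], [13.6, -25.5, -13.1]]
1 3475 [[-10.2, 25.1, -59.8], [7.7, 28.5, -41.8], [13.5, 51.7, -12.6]]
```

View pics/w3.png

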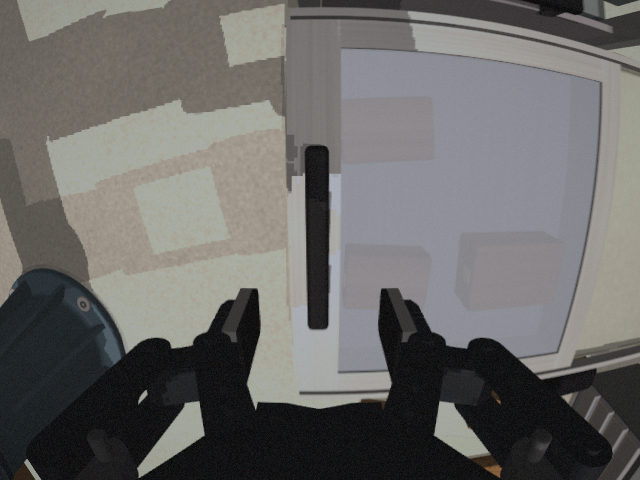

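The handle (317,237) is centred between the open fingers. Descend, close, and slide.

{"op": "play_rows", "data": {
  "xyz": [
    [1, -1, 30],
    [1, -1, 60],
    [1, -1, 80],
    [1, -1, 90],
    [1, -1, 93],
    [1, -1, 93],
    [1, -1, 93],
    [1, -1, 93],
    [1, -1, 93],
    [1, -1, 93]
  ],
  "rot": [
    [0, 0, 0],
    [0, 0, 0],
    [0, 0, 0],
    [0, 0, 0],
    [0, 0, 0],
    [0, 0, 0],
    [0, 0, 0],
    [0, 0, 0],
    [0, 0, 0],
    [0, 0, 0]
  ],
  "grip": [0.6, 0.6, 0.6, 0.6, 0.6, 0, 0, 0, 0, 0]
}}

```text
time_s: 10.35
eef_pos: [0.3753, 0.2093, 0.142]
eef_rot: [0.001, 0.7, 0.714, 0.001]
wrist_force: [5.8, 0.4, 1.1]
opening: 0.15
grasp_force: 60.9
```

{"op": "play_rows", "data": {
  "xyz": [
    [0, 20, 0],
    [0, 50, 0],
    [0, 80, 0],
    [0, 110, 0],
    [0, 140, 0],
    [0, 170, 0],
    [0, 200, 0],
    [1, 225, 0],
    [1, 240, 0],
    [1, 243, 0]
  ],
  "rot": [
    [0, 0, 0],
    [0, 0, 0],
    [0, 0, 0],
    [0, 0, 0],
    [0, 0, 0],
    [0, 0, 0],
    [0, 0, 0],
    [0, 0, 0],
    [0, 0, 0],
    [0, 0, 0]
  ],
  "grip": [0, 0, 0, 0, 0, 0, 0, 0, 0, 0]
}}

```text
time_s: 11.6
eef_pos: [0.6172, 0.2151, 0.142]
eef_rot: [-0.0, 0.7, 0.714, 0.0]
wrist_force: [-2.5, 0.2, 7.5]
opening: 0.153
grasp_force: 61.8
```

{"op": "play_rows", "data": {
  "xyz": [
    [0, 2, 0],
    [0, 2, 0],
    [0, 2, 0],
    [0, 2, 0],
    [0, 2, 0],
    [0, 2, 0],
    [0, 2, -40],
    [0, 2, -90],
    [0, -50, -110],
    [0, -110, -110]
  ],
  "rot": [
    [0, 0, 0],
    [0, 0, 0],
    [0, 0, 0],
    [0, 0, 0],
    [0, 0, 0],
    [0, 0, 0],
    [0, 0, 0],
    [0, 0, 0],
    [0, 0, 0],
    [0, 0, 0]
  ],
  "grip": [0, 0, 0, 0, 0.5, 0.5, 0.5, 0.5, 1, 1]
}}

```text
time_s: 12.85
eef_pos: [0.507, 0.2125, 0.253]
eef_rot: [0.001, 0.701, 0.713, 0.002]
wrist_force: [-0.6, 0.2, 0.6]
opening: 0.904
grasp_force: 0.0
```

```bash
python3 - <<'E'
from h import *
plan()
o,p,r=pose()
for n in("top","scene"):
    c=vision.camera(n);np.savez(n+'1.npz',**c);save(n+'1.png',c["color"])
cw=vision.camera('wrist');np.savez('w4.npz',p=p,r=r.as_quat(),**cw)
c=dict(np.load('top1.npz'));a=cv2.resize(c["color"][100:300,140:360],None,fx=2,fy=2,interpolation=3)
save('crop2.png',np.vstack([np.hstack([a[:400],np.zeros((400,360,3),np.uint8)])[:, :640],cw["color"][:200]]) if 0 else cw["color"])
save('crop3.png',cv2.resize(c["color"][120:300,140:380],None,fx=3,fy=3,interpolation=3))
E
```

```text
t 12.85 pos [0.507  0.2125 0.253 ] yaw 91.04 tilt [0.0037 0.0008] F [-0.6  0.2  0.6] open 0.904
```

View pics/crop3.png

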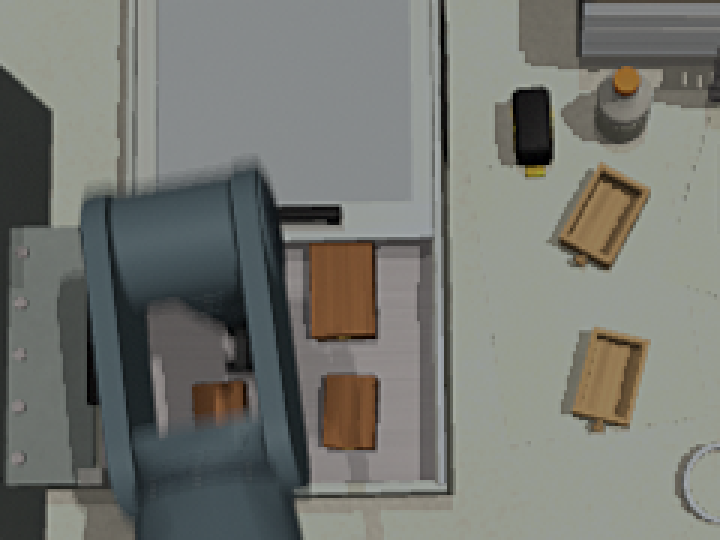

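Top view: the hatch is fully open, with the large box at crop (343,290), one small box at (350,412), and the other at (219,400), partly under the arm. Measuring all three.

```bash
python3 - <<'E'
from h import *
def go(c,w,tag,smin=110):
    hsv=cv2.cvtColor(c["color"],cv2.COLOR_RGB2HSV)
    m=(hsv[...,1]>smin)&(hsv[...,0]<25)&(w[...,2]>.095)&(w[...,2]<.13)&(w[...,0]>.33)&(w[...,0]<.66)&(w[...,1]>.04)&(w[...,1]<.38)
    n,l,s,ce=cv2.connectedComponentsWithStats(m.astype(np.uint8))
    for i in range(1,n):
        if s[i,4]<100: continue
        q=w[l==i];r=cv2.minAreaRect((q[:,:2]*1000).astype(np.float32))
        print(tag,ce[i].round(),s[i,4],'z',np.percentile(q[:,2],[5,50,95]).round(4),np.round(r[0],1),np.round(r[1],1),round(r[2],1))
c=dict(np.load('top1.npz'));go(c,world(c),'top')
c=dict(np.load('w4.npz'));w=wworld(c,c["p"],R.from_quat(c["r"]));go(c,w,'wrist')
c=dict(np.load('scene1.npz'));go(c,world(c),'scene')
E
```

```text
top [254. 216.] 663 z [0.1048 0.1112 0.1177] [554.  160.8] [92.7 62.4] 2.3
top [256. 257.] 400 z [0.098  0.1028 0.1093] [434.  152.3] [49.6 70.9] 88.2
top [212. 252.] 158 z [0.0979 0.1034 0.1093] [446.9 280.8] [31.4 50.1] 6.6
wrist [236. 131.] 5119 z [0.1063 0.1077 0.109 ] [438.1 282.1] [70.8 49.3] 5.3
wrist [384. 270.] 7760 z [0.1056 0.1168 0.1181] [565.3 164. ] [95.6 62.9] 1.9
wrist [248. 275.] 4256 z [0.1014 0.1075 0.1088] [444.8 155. ] [51.6 70.3] 88.2
scene [441. 218.] 378 z [0.0979 0.103  0.1058] [432.4 280.1] [73.5 48.5] 5.8
scene [392. 224.] 395 z [0.0978 0.1028 0.1058] [438.3 153.1] [48.4 74.7] 87.3
scene [406. 247.] 446 z [0.1071 0.1111 0.1137] [541.9 161. ] [63.8 60.2] 1.4
```

View pics/crop2.png

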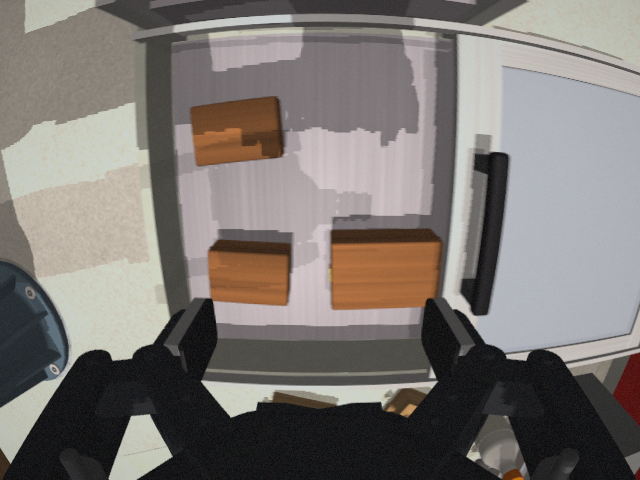

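Measured: large at (554,161), yaw 2.3°; small at (434,152), yaw −1.8°; small at about (428,279), yaw 5°. The wrist values were biased because the arm was still settling. Going above the large box with the tool turned to yaw 2°.

```bash
python3 -c "
from h import *
plan((.554,.161,.25,2),(.554,.161,.19,2))"
```

```text
t 13.0 pos [0.5035 0.2127 0.2503] yaw 91.16 tilt [-0.0024 -0.0004] F [ 0.3  0.1 -0.4] open 0.999
(0.554, 0.161, 0.25, 2) -> xyz [-52.7, 49.5, 0.2] rot [-0.002, 0.002, 1.556]
(0.554, 0.161, 0.19, 2) -> xyz [-52.6, 49.6, 60.2] rot [-0.002, 0.002, 1.556]
```

{"op": "play_rows", "data": {
  "xyz": [
    [-6, 5, 0],
    [-12, 10, 0],
    [-18, 16, 0],
    [-24, 22, 0],
    [-30, 28, 0],
    [-36, 34, 0],
    [-42, 40, 0],
    [-48, 46, 0],
    [-52, 50, 20],
    [-52, 50, 40]
  ],
  "rot": [
    [0, 0, 0.17],
    [0, 0, 0.34],
    [0, 0, 0.51],
    [0, 0, 0.68],
    [0, 0, 0.85],
    [0, 0, 1.02],
    [0, 0, 1.19],
    [0, 0, 1.36],
    [0, 0, 1.53],
    [0, 0, 1.556]
  ],
  "grip": [1, 1, 1, 1, 1, 1, 1, 1, 1, 1]
}}

```text
time_s: 14.25
eef_pos: [0.5595, 0.1608, 0.2106]
eef_rot: [0.0, 1.0, 0.015, 0.001]
wrist_force: [-0.1, 0.1, -0.5]
opening: 1.002
grasp_force: 0.0
```

```bash
cat >> h.py <<'E'
def boxes(zl=.095,zh=.13,smin=110,reg=(.33,.66,.04,.38),amin=300,settle=2):
    for _ in range(settle): vision.camera('top')
    o,p,r=pose();c=vision.camera('wrist');w=wworld(c,p,r)
    hsv=cv2.cvtColor(c["color"],cv2.COLOR_RGB2HSV)
    m=(hsv[...,1]>smin)&(hsv[...,0]<28)&(w[...,2]>zl)&(w[...,2]<zh)&(w[...,0]>reg[0])&(w[...,0]<reg[1])&(w[...,1]>reg[2])&(w[...,1]<reg[3])
    n,l,s,ce=cv2.connectedComponentsWithStats(m.astype(np.uint8))
    for i in range(1,n):
        if s[i,4]<amin: continue
        z=np.median(w[l==i][:,2]);q=w[(l==i)&(abs(w[...,2]-z)<.006)];rr=cv2.minAreaRect((q[:,:2]*1000).astype(np.float32))
        print('W',ce[i].round(),s[i,4],'z',z.round(4),np.round(rr[0],1),np.round(rr[1],1),round(rr[2],1))
    return c,w
E
python3 - <<'E'
from h import *
boxes();plan((.554,.161,.0645,2.2))
E
```

```text
W [315. 236.] 10045 z 0.1124 [552.7 163.3] [86.2 61.5] 2.4
W [322. 361.] 4084 z 0.1044 [436.2 154.8] [49.3 73. ] 88.3
t 14.4 pos [0.5579 0.1612 0.2098] yaw 1.94 tilt [-0.0025 -0.0002] F [-0.5 -0.7  0.2] open 0.999
(0.554, 0.161, 0.0645, 2.2) -> xyz [-3.5, 0.0, 145.3] rot [0.0, 0.003, -0.005]
```

{"op": "play_rows", "data": {
  "xyz": [
    [-4, -1, 30],
    [-4, -1, 60],
    [-4, -1, 90],
    [-4, -1, 115],
    [-4, -1, 132],
    [-4, -1, 142],
    [-4, -1, 145],
    [-4, -1, 145],
    [-4, -1, 145],
    [-4, -1, 145]
  ],
  "rot": [
    [0, 0, 0],
    [0, 0, 0],
    [0, 0, 0],
    [0, 0, 0],
    [0, 0, 0],
    [0, 0, 0],
    [0, 0, 0],
    [0, 0, 0],
    [0, 0, 0],
    [0, 0, 0]
  ],
  "grip": [1, 1, 1, 1, 1, 1, 1, 1, 0.4, 0.4]
}}

```text
time_s: 15.65
eef_pos: [0.5546, 0.1625, 0.0671]
eef_rot: [-0.0, 1.0, 0.017, 0.001]
wrist_force: [0.7, -0.6, 7.3]
opening: 0.719
grasp_force: 67.3
```

{"op": "play_rows", "data": {
  "xyz": [
    [0, 0, 0],
    [0, 0, 0],
    [0, 0, 0],
    [0, 0, -4],
    [-6, 0, -4],
    [-12, 0, -4],
    [-16, 0, -6],
    [-16, 0, -20],
    [-16, 0, -40],
    [-16, 0, -65]
  ],
  "rot": [
    [0, 0, 0],
    [0, 0, 0],
    [0, 0, 0],
    [0, 0, 0],
    [0, 0, 0],
    [0, 0, 0],
    [0, 0, 0],
    [0, 0, 0],
    [0, 0, 0],
    [0, 0, 0]
  ],
  "grip": [0.4, 0.4, 0.4, 0.4, 0.4, 0.4, 0.4, 0.4, 0.4, 0.4]
}}

```text
time_s: 16.9
eef_pos: [0.5378, 0.1618, 0.1323]
eef_rot: [0.0, 1.0, 0.017, 0.0]
wrist_force: [0.8, -0.8, -1.7]
opening: 0.715
grasp_force: 66.1
```

```bash
python3 - <<'E'
from h import *
plan((.54,.16,.23,2),(.5,-.09,.23,2),(.462,-.343,.23,2.2),(.462,-.343,.10,2.2))
E
```

```text
t 16.9 pos [0.5378 0.1618 0.1323] yaw 1.94 tilt [ 0.0002 -0.    ] F [ 0.8 -0.8 -1.7] open 0.715
(0.54, 0.16, 0.23, 2) -> xyz [2.2, 1.9, -97.7] rot [0.0, -0.0, -0.001]
(0.5, -0.09, 0.23, 2) -> xyz [-46.3, 250.4, -97.7] rot [0.0, -0.0, -0.001]
(0.462, -0.343, 0.23, 2.2) -> xyz [-92.8, 502.0, -97.7] rot [0.0, -0.0, -0.005]
(0.462, -0.343, 0.1, 2.2) -> xyz [-92.8, 502.0, 32.3] rot [0.0, -0.0, -0.005]
```

{"op": "play_rows", "data": {
  "xyz": [
    [0, 10, -30],
    [-5, 45, -55],
    [-15, 100, -58],
    [-26, 155, -58],
    [-37, 210, -58],
    [-48, 265, -58],
    [-59, 320, -58],
    [-70, 375, -58],
    [-82, 430, -58],
    [-90, 480, -50]
  ],
  "rot": [
    [0, 0, 0],
    [0, 0, 0],
    [0, 0, 0],
    [0, 0, 0],
    [0, 0, 0],
    [0, 0, 0],
    [0, 0, 0],
    [0, 0, 0],
    [0, 0, 0],
    [0, 0, 0]
  ],
  "grip": [0.4, 0.4, 0.4, 0.4, 0.4, 0.4, 0.4, 0.4, 0.4, 0.4]
}}

```text
time_s: 18.15
eef_pos: [0.464, -0.3237, 0.183]
eef_rot: [0.001, 1.0, 0.017, 0.001]
wrist_force: [1.3, -0.6, -3.0]
opening: 0.716
grasp_force: 66.4
```

```bash
python3 - <<'E'
from h import *
for _ in range(3): vision.camera('top')
o,p,r=pose();c=vision.camera('wrist');w=wworld(c,p,r)
plan((.462,-.343,.06,2.2),(.462,-.343,.005,2.2))
save('w5.png',c["color"])
g=c["color"].astype(int);m=(abs(w[...,2]-.006)<.012)&(g.max(2)-g.min(2)<25)&(g.max(2)<125)&(abs(w[...,0]-.462)<.09)&(abs(w[...,1]+.343)<.075)
m=cv2.morphologyEx(m.astype(np.uint8),cv2.MORPH_OPEN,np.ones((3,3)))
q=w[m>0][:,:2]*1000;print(len(q),cv2.minAreaRect(q.astype(np.float32)))
E
```

```text
t 18.35 pos [ 0.4636 -0.3218  0.1815] yaw 1.8 tilt [0.0003 0.0001] F [ 1.1  0.9 -2.4] open 0.714
(0.462, -0.343, 0.06, 2.2) -> xyz [-2.3, 21.1, 121.5] rot [-0.0, -0.0, -0.007]
(0.462, -0.343, 0.005, 2.2) -> xyz [-2.3, 21.1, 176.5] rot [-0.0, -0.0, -0.007]
3090 ((505.672119140625, -337.4422607421875), (43.93205642700195, 100.20100402832031), 1.6449474096298218)
```

View pics/w5.png

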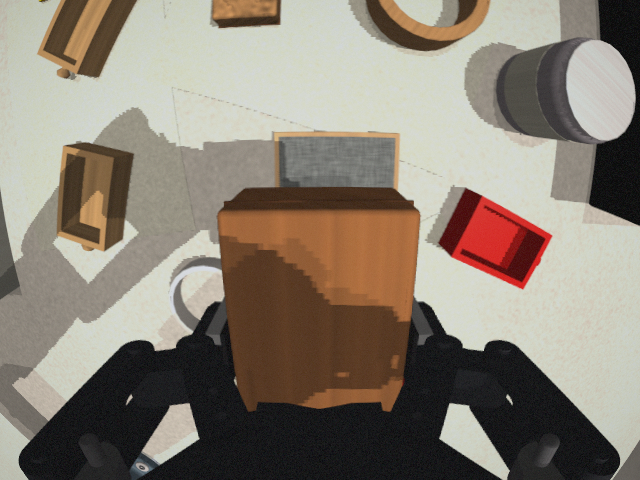

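The held large box hides most of the board (337,160). The visible felt puts the board centre at about (462,−340), yaw ~1.9°. Lowering.

{"op": "play_rows", "data": {
  "xyz": [
    [-1, 10, 30],
    [-1, 18, 70],
    [-1, 18, 110],
    [-1, 18, 140],
    [-1, 18, 160],
    [-1, 18, 170],
    [-1, 18, 174],
    [-1, 18, 176],
    [-1, 18, 178],
    [-1, 18, 178]
  ],
  "rot": [
    [0, 0, 0],
    [0, 0, 0],
    [0, 0, 0],
    [0, 0, 0],
    [0, 0, 0],
    [0, 0, 0],
    [0, 0, 0],
    [0, 0, 0],
    [0, 0, 0],
    [0, 0, 0]
  ],
  "grip": [0.4, 0.4, 0.4, 0.4, 0.4, 0.4, 0.4, 0.4, 0.4, 0.4]
}}

```text
time_s: 19.6
eef_pos: [0.4637, -0.3392, 0.0034]
eef_rot: [0.0, 1.0, 0.017, 0.0]
wrist_force: [0.3, 1.0, -2.5]
opening: 0.718
grasp_force: 66.8
```

{"op": "play_rows", "data": {
  "xyz": [
    [0, 0, 1],
    [0, 0, 1.5],
    [0, 0, 1.5],
    [0, 0, 1.5],
    [0, 0, 1.5],
    [0, 0, 1.5],
    [0, 0, -10],
    [0, 0, -40],
    [0, 0, -90],
    [0, 0, -150]
  ],
  "rot": [
    [0, 0, 0],
    [0, 0, 0],
    [0, 0, 0],
    [0, 0, 0],
    [0, 0, 0],
    [0, 0, 0],
    [0, 0, 0],
    [0, 0, 0],
    [0, 0, 0],
    [0, 0, 0]
  ],
  "grip": [0.4, 0.4, 0.75, 0.9, 1, 1, 1, 1, 1, 1]
}}

```text
time_s: 20.85
eef_pos: [0.463, -0.3384, 0.1543]
eef_rot: [-0.001, 1.0, 0.017, -0.001]
wrist_force: [0.0, -1.0, -0.0]
opening: 1.001
grasp_force: 0.0
```

```bash
python3 - <<'E'
from h import *
c,w=boxes(.035,.06,110,(.35,.6,-.45,-.25))
plan((.44,.154,.19,-1.8),(.436,.154,.19,-1.8))
g=c["color"].astype(int);m=(abs(w[...,2]-.006)<.012)&(g.max(2)-g.min(2)<25)&(g.max(2)<125)&(abs(w[...,0]-.462)<.09)&(abs(w[...,1]+.343)<.075)
m=cv2.morphologyEx(m.astype(np.uint8),cv2.MORPH_OPEN,np.ones((3,3)))
q=w[m>0][:,:2]*1000;print(len(q),cv2.minAreaRect(q.astype(np.float32)))
E
```

```text
W [312. 224.] 10132 z 0.0484 [ 466.8 -338.9] [96.  61.5] 2.1
t 21.0 pos [ 0.4658 -0.3412  0.1583] yaw 1.95 tilt [ 0.0064 -0.0071] F [-0.3 -1.1 -0.8] open 0.999
(0.44, 0.154, 0.19, -1.8) -> xyz [-8.8, -495.6, -35.4] rot [0.007, -0.006, 0.065]
(0.436, 0.154, 0.19, -1.8) -> xyz [-12.8, -495.7, -35.4] rot [0.007, -0.006, 0.065]
7148 ((461.8490905761719, -329.2085266113281), (131.6428985595703, 122.06208801269531), 1.6085067987442017)
```

{"op": "play_rows", "data": {
  "xyz": [
    [0, -30, -15],
    [-2, -85, -30],
    [-4, -140, -35],
    [-5, -195, -35],
    [-7, -250, -35],
    [-8, -305, -35],
    [-9, -360, -35],
    [-10, -415, -35],
    [-12, -470, -35],
    [-12, -496, -35]
  ],
  "rot": [
    [0, 0, 0.01],
    [0, 0, 0.02],
    [0, 0, 0.03],
    [0, 0, 0.04],
    [0, 0, 0.05],
    [0, 0, 0.065],
    [0, 0, 0.065],
    [0, 0, 0.065],
    [0, 0, 0.065],
    [0, 0, 0.065]
  ],
  "grip": [0.85, 0.85, 0.85, 0.85, 0.85, 0.85, 0.85, 0.85, 0.85, 0.85]
}}

```text
time_s: 22.25
eef_pos: [0.4334, 0.1588, 0.1872]
eef_rot: [-0.0, 1.0, -0.014, -0.001]
wrist_force: [-0.1, -0.1, -0.5]
opening: 0.848
grasp_force: 0.0
```

```bash
python3 - <<'E'
from h import *
boxes(settle=3);plan((.435,.1535,.065,-1.8))
E
```

```text
W [322. 232.] 7656 z 0.1044 [436.3 154.5] [49.  71.7] 88.8
W [150. 247.] 5922 z 0.1043 [428.8 280.7] [71.6 50.1] 5.2
t 22.45 pos [0.4342 0.1563 0.1873] yaw -1.71 tilt [-0.0015 -0.0006] F [ 0.2 -0.4  0.7] open 0.852
(0.435, 0.1535, 0.065, -1.8) -> xyz [1.1, 2.7, 122.3] rot [0.001, 0.001, 0.002]
```

{"op": "play_rows", "data": {
  "xyz": [
    [1.5, 2, 30],
    [1.5, 2, 60],
    [1.5, 2, 90],
    [1.5, 2, 110],
    [1.5, 2, 118],
    [1.5, 2, 120],
    [1.5, 2, 120],
    [1.5, 2, 120],
    [1.5, 2, 120],
    [1.5, 2, 120]
  ],
  "rot": [
    [0, 0, 0],
    [0, 0, 0],
    [0, 0, 0],
    [0, 0, 0],
    [0, 0, 0],
    [0, 0, 0],
    [0, 0, 0],
    [0, 0, 0],
    [0, 0, 0],
    [0, 0, 0]
  ],
  "grip": [0.85, 0.85, 0.85, 0.85, 0.85, 0.85, 0.85, 0.3, 0.3, 0.3]
}}

```text
time_s: 23.7
eef_pos: [0.4372, 0.1544, 0.069]
eef_rot: [-0.0, 1.0, -0.015, 0.001]
wrist_force: [-0.4, -1.2, 6.1]
opening: 0.573
grasp_force: 63.2
```

{"op": "play_rows", "data": {
  "xyz": [
    [0, 0, 0],
    [0, 0, 0],
    [0, 0, -10],
    [0, 0, -40],
    [0, 10, -80],
    [0, 45, -115],
    [0, 100, -120],
    [2, 155, -120],
    [4, 210, -120],
    [6, 265, -120]
  ],
  "rot": [
    [0, 0, 0],
    [0, 0, 0],
    [0, 0, 0],
    [0, 0, 0],
    [0, 0, 0],
    [0, 0, 0],
    [0, 0, 0],
    [0, 0, 0],
    [0, 0, 0],
    [0, 0, 0]
  ],
  "grip": [0.3, 0.3, 0.3, 0.3, 0.3, 0.3, 0.3, 0.3, 0.3, 0.3]
}}

```text
time_s: 24.95
eef_pos: [0.4337, -0.1123, 0.1886]
eef_rot: [0.0, 1.0, -0.016, 0.0]
wrist_force: [0.5, 0.3, -0.3]
opening: 0.57
grasp_force: 62.4
```

```bash
python3 - <<'E'
from h import *
for _ in range(2): vision.camera('top')
plan((.4655,-.3395,.19,2.0),(.4655,-.3395,.05,2.0))
E
```

```text
t 25.05 pos [ 0.434  -0.1154  0.1887] yaw -2.11 tilt [ 0.0008 -0.0023] F [ 0.4  1.2 -1.5] open 0.574
(0.4655, -0.3395, 0.19, 2.0) -> xyz [39.8, 222.8, -0.7] rot [0.002, -0.001, -0.072]
(0.4655, -0.3395, 0.05, 2.0) -> xyz [39.6, 222.4, 139.3] rot [0.002, -0.001, -0.072]
```

{"op": "play_rows", "data": {
  "xyz": [
    [9, 50, 0],
    [18, 100, 0],
    [27, 150, 0],
    [36, 195, 0],
    [40, 218, 10],
    [40, 223, 50],
    [40, 223, 90],
    [40, 223, 120],
    [40, 223, 133],
    [40, 223, 138]
  ],
  "rot": [
    [0, 0, -0.02],
    [0, 0, -0.04],
    [0, 0, -0.06],
    [0, 0, -0.072],
    [0, 0, -0.072],
    [0, 0, -0.072],
    [0, 0, -0.072],
    [0, 0, -0.072],
    [0, 0, -0.072],
    [0, 0, -0.072]
  ],
  "grip": [0.3, 0.3, 0.3, 0.3, 0.3, 0.3, 0.3, 0.3, 0.3, 0.3]
}}

```text
time_s: 26.3
eef_pos: [0.4672, -0.3343, 0.0499]
eef_rot: [-0.0, 1.0, 0.021, -0.0]
wrist_force: [-1.0, 0.3, -1.0]
opening: 0.569
grasp_force: 62.8
```

```bash
python3 - <<'E'
from h import *
vision.camera('top')
plan((.4655,-.3395,.048,2.0))
E
```

```text
t 26.35 pos [ 0.4673 -0.3346  0.0499] yaw 2.36 tilt [-0.      0.0001] F [-0.1 -0.3 -0.6] open 0.574
(0.4655, -0.3395, 0.048, 2.0) -> xyz [-2.0, 4.8, 1.9] rot [-0.0, 0.0, 0.006]
```

{"op": "play_rows", "data": {
  "xyz": [
    [-2, 5, 0],
    [-2, 5, 0],
    [-2, 5, 1.5],
    [-2, 5, 2.5],
    [-2, 5, 2.5],
    [-2, 5, 2.5],
    [-2, 5, 2.5],
    [-2, 5, -10],
    [-2, 5, -50],
    [-2, 5, -100]
  ],
  "rot": [
    [0, 0, 0.006],
    [0, 0, 0.006],
    [0, 0, 0.006],
    [0, 0, 0.006],
    [0, 0, 0.006],
    [0, 0, 0.006],
    [0, 0, 0.006],
    [0, 0, 0.006],
    [0, 0, 0.006],
    [0, 0, 0.006]
  ],
  "grip": [0.3, 0.3, 0.3, 0.3, 0.65, 0.85, 0.85, 0.85, 0.85, 0.85]
}}

```text
time_s: 27.6
eef_pos: [0.4647, -0.3394, 0.1509]
eef_rot: [-0.001, 1.0, 0.017, -0.001]
wrist_force: [0.8, -0.5, -0.5]
opening: 0.849
grasp_force: 0.0
```

```bash
python3 - <<'E'
from h import *
boxes(.035,.095,110,(.35,.6,-.45,-.25),settle=4)
plan((.429,.28,.19,5))
E
```

```text
W [316. 229.] 11565 z 0.0821 [ 464.3 -339.8] [71.9 50.4] 2.2
t 27.85 pos [ 0.4652 -0.3399  0.1505] yaw 2.0 tilt [ 0.0005 -0.0005] F [-0.5 -0.1 -1.1] open 0.851
(0.429, 0.28, 0.19, 5) -> xyz [-14.6, -620.8, -39.9] rot [0.001, -0.0, -0.052]
```

{"op": "play_rows", "data": {
  "xyz": [
    [0, -20, -30],
    [-2, -75, -40],
    [-3, -135, -40],
    [-4, -195, -40],
    [-5, -255, -40],
    [-7, -315, -40],
    [-9, -375, -40],
    [-11, -435, -40],
    [-13, -495, -40],
    [-15, -555, -40]
  ],
  "rot": [
    [0, 0, 0],
    [0, 0, -0.01],
    [0, 0, -0.02],
    [0, 0, -0.03],
    [0, 0, -0.04],
    [0, 0, -0.052],
    [0, 0, -0.052],
    [0, 0, -0.052],
    [0, 0, -0.052],
    [0, 0, -0.052]
  ],
  "grip": [0.85, 0.85, 0.85, 0.85, 0.85, 0.85, 0.85, 0.85, 0.85, 0.85]
}}

```text
time_s: 29.1
eef_pos: [0.4295, 0.2159, 0.1887]
eef_rot: [0.0, 0.999, 0.043, -0.001]
wrist_force: [1.2, -0.2, 0.2]
opening: 0.849
grasp_force: 0.0
```

```bash
python3 - <<'E'
from h import *
boxes(settle=4);plan((.429,.2805,.067,5))
E
```

```text
W [223. 228.] 7214 z 0.1044 [428.8 281.1] [71.3 49.4] 5.2
t 29.35 pos [0.43   0.2139 0.1887] yaw 5.04 tilt [-0.0025 -0.001 ] F [-0.1 -0.9  0.3] open 0.851
(0.429, 0.2805, 0.067, 5) -> xyz [5.2, -66.5, 121.7] rot [0.001, 0.003, 0.001]
```

{"op": "play_rows", "data": {
  "xyz": [
    [3, -35, 0],
    [5, -62, 10],
    [5, -67, 40],
    [5, -67, 75],
    [5, -67, 105],
    [5, -67, 117],
    [5, -67, 120],
    [5, -67, 120],
    [5, -67, 120],
    [5, -67, 120]
  ],
  "rot": [
    [0, 0, 0],
    [0, 0, 0],
    [0, 0, 0],
    [0, 0, 0],
    [0, 0, 0],
    [0, 0, 0],
    [0, 0, 0],
    [0, 0, 0],
    [0, 0, 0],
    [0, 0, 0]
  ],
  "grip": [0.85, 0.85, 0.85, 0.85, 0.85, 0.85, 0.85, 0.85, 0.3, 0.3]
}}

```text
time_s: 30.6
eef_pos: [0.4312, 0.2818, 0.0714]
eef_rot: [-0.0, 0.999, 0.043, 0.001]
wrist_force: [-0.5, -0.6, 5.2]
opening: 0.571
grasp_force: 63.5
```

{"op": "play_rows", "data": {
  "xyz": [
    [0, 0, 0],
    [0, 0, 0],
    [0, 0, -10],
    [0, 0, -40],
    [0, 10, -85],
    [0, 45, -130],
    [0, 100, -140],
    [2, 155, -140],
    [4, 210, -140],
    [6, 265, -140]
  ],
  "rot": [
    [0, 0, 0],
    [0, 0, 0],
    [0, 0, 0],
    [0, 0, 0],
    [0, 0, 0],
    [0, 0, 0],
    [0, 0, 0],
    [0, 0, 0],
    [0, 0, 0],
    [0, 0, 0]
  ],
  "grip": [0.3, 0.3, 0.3, 0.3, 0.3, 0.3, 0.3, 0.3, 0.3, 0.3]
}}

```text
time_s: 31.85
eef_pos: [0.4588, 0.0164, 0.2106]
eef_rot: [0.0, 0.999, 0.044, 0.0]
wrist_force: [1.5, -0.9, -1.8]
opening: 0.569
grasp_force: 62.7
```

```bash
python3 - <<'E'
from h import *
for _ in range(3): vision.camera('top')
plan((.465,-.3395,.20,2.0),(.465,-.3395,.085,2.0))
E
```

```text
t 32.0 pos [0.4592 0.0157 0.2104] yaw 4.69 tilt [ 0.0003 -0.0001] F [ 0.3 -0.1  0.3] open 0.574
(0.465, -0.3395, 0.2, 2.0) -> xyz [-23.2, 354.5, 10.5] rot [0.0, -0.0, 0.047]
(0.465, -0.3395, 0.085, 2.0) -> xyz [-23.3, 354.5, 125.5] rot [0.0, -0.0, 0.047]
```

{"op": "play_rows", "data": {
  "xyz": [
    [-4, 50, 0],
    [-8, 105, 0],
    [-12, 160, 0],
    [-16, 215, 0],
    [-19, 270, 0],
    [-21, 320, 5],
    [-21, 350, 10],
    [-21, 354, 50],
    [-21, 354, 90],
    [-21, 354, 118]
  ],
  "rot": [
    [0, 0, 0.01],
    [0, 0, 0.02],
    [0, 0, 0.03],
    [0, 0, 0.04],
    [0, 0, 0.047],
    [0, 0, 0.047],
    [0, 0, 0.047],
    [0, 0, 0.047],
    [0, 0, 0.047],
    [0, 0, 0.047]
  ],
  "grip": [0.3, 0.3, 0.3, 0.3, 0.3, 0.3, 0.3, 0.3, 0.3, 0.3]
}}

```text
time_s: 33.25
eef_pos: [0.4689, -0.3343, 0.09]
eef_rot: [-0.001, 1.0, 0.021, -0.001]
wrist_force: [0.2, 0.1, -1.0]
opening: 0.574
grasp_force: 63.0
```

```bash
python3 - <<'E'
from h import *
for _ in range(2): vision.camera('top')
plan((.4665,-.3395,.083,2.0))
E
```

```text
t 33.35 pos [ 0.4675 -0.3329  0.0883] yaw 2.36 tilt [-0.005   0.0061] F [-0.4 -0.1 -1.6] open 0.575
(0.4665, -0.3395, 0.083, 2.0) -> xyz [-1.2, 6.6, 5.3] rot [-0.006, 0.005, 0.006]
```

{"op": "play_rows", "data": {
  "xyz": [
    [-1, 6, 0],
    [-1, 6, 0],
    [-1, 6, 1],
    [-1, 6, 2],
    [-1, 6, 2],
    [-1, 6, 3],
    [-1, 6, 3],
    [-1, 6, 3],
    [-1, 6, 3],
    [-1, 6, 3]
  ],
  "rot": [
    [0, 0, 0.006],
    [0, 0, 0.006],
    [0, 0, 0.006],
    [0, 0, 0.006],
    [0, 0, 0.006],
    [0, 0, 0.006],
    [0, 0, 0.006],
    [0, 0, 0.006],
    [0, 0, 0.006],
    [0, 0, 0.006]
  ],
  "grip": [0.3, 0.3, 0.3, 0.3, 0.3, 0.3, 0.3, 0.3, 0.3, 0.3]
}}

```text
time_s: 34.6
eef_pos: [0.468, -0.3426, 0.089]
eef_rot: [-0.0, 1.0, 0.017, -0.0]
wrist_force: [-0.0, 0.4, -1.8]
opening: 0.574
grasp_force: 62.9
```

{"op": "play_rows", "data": {
  "xyz": [
    [-1, -3, 1],
    [-1, -3, 3],
    [-1, -3, 4],
    [-1, -3, 5],
    [-1, -3, 6],
    [-1, -3, 6.5],
    [-1, -3, 6.5],
    [-1, -3, 6.5],
    [-1, -3, 6.5],
    [-1, -3, 6.5]
  ],
  "rot": [
    [0, 0, 0],
    [0, 0, 0],
    [0, 0, 0],
    [0, 0, 0],
    [0, 0, 0],
    [0, 0, 0],
    [0, 0, 0],
    [0, 0, 0],
    [0, 0, 0],
    [0, 0, 0]
  ],
  "grip": [0.3, 0.3, 0.3, 0.3, 0.3, 0.3, 0.3, 0.3, 0.3, 0.3]
}}

```text
time_s: 35.85
eef_pos: [0.467, -0.3398, 0.0835]
eef_rot: [0.0, 1.0, 0.017, 0.0]
wrist_force: [-2.8, 3.5, 5.9]
opening: 0.575
grasp_force: 63.9
```

{"op": "play_rows", "data": {
  "xyz": [
    [0, 0, -0.5],
    [0, 0, -0.5],
    [0, 0, -0.5],
    [0, 0, -0.5],
    [0, 0, -0.5],
    [0, 0, -10],
    [0, 0, -40],
    [0, 0, -80],
    [0, 0, -110],
    [0, 0, -120]
  ],
  "rot": [
    [0, 0, 0],
    [0, 0, 0],
    [0, 0, 0],
    [0, 0, 0],
    [0, 0, 0],
    [0, 0, 0],
    [0, 0, 0],
    [0, 0, 0],
    [0, 0, 0],
    [0, 0, 0]
  ],
  "grip": [0.3, 0.65, 0.85, 0.85, 0.85, 0.85, 0.85, 1, 1, 1]
}}

```text
time_s: 37.1
eef_pos: [0.4679, -0.3407, 0.2054]
eef_rot: [0.002, 1.0, 0.017, 0.002]
wrist_force: [-0.3, -0.2, -0.3]
opening: 0.998
grasp_force: 0.0
```

```bash
cat >> h.py <<'E'
def drawers():
    c=vision.camera('top');w=world(c);hsv=cv2.cvtColor(c["color"],cv2.COLOR_RGB2HSV)
    m=(w[...,2]>.028)&(w[...,2]<.055)&(hsv[...,1]>60)&(w[...,0]>.3)&(w[...,0]<.75)&(w[...,1]>-.23)&(w[...,1]<.03)&(hsv[...,0]>8)
    m=cv2.morphologyEx(m.astype(np.uint8),cv2.MORPH_CLOSE,np.ones((3,3)))
    n,l,s,ce=cv2.connectedComponentsWithStats(m)
    for i in range(1,n):
        if s[i,4]<60: continue
        q=w[l==i];r=cv2.minAreaRect((q[:,:2]*1000).astype(np.float32));print('T',ce[i].round(),s[i,4],np.median(q[:,2]).round(4),np.round(r[0],1),np.round(r[1],1),round(r[2],1))
    return c
E
python3 - <<'E'
from h import *
boxes(.035,.125,110,(.35,.6,-.45,-.25),settle=4)
c=drawers();save('top2.png',c["color"])
save('crop4.png',cv2.resize(c["color"][130:310,280:500],None,fx=3,fy=3,interpolation=3))
plan((.478,-.106,.2,-14))
E
```

```text
W [320. 222.] 9793 z 0.1161 [ 464.5 -339.9] [71.6 49.7] 2.4
T [341. 192.] 218 nan [642.5 -98.5] [60.1 98.4] 61.7
T [343. 246.] 208 nan [ 473.  -105.5] [ 57.  102.8] 71.7
t 37.4 pos [ 0.4663 -0.3389  0.2007] yaw 1.93 tilt [-0.002   0.0022] F [0.6 0.3 0.2] open 0.999
(0.478, -0.106, 0.2, -14) -> xyz [19.6, -232.4, 1.2] rot [-0.002, 0.002, 0.278]
```

View pics/crop4.png

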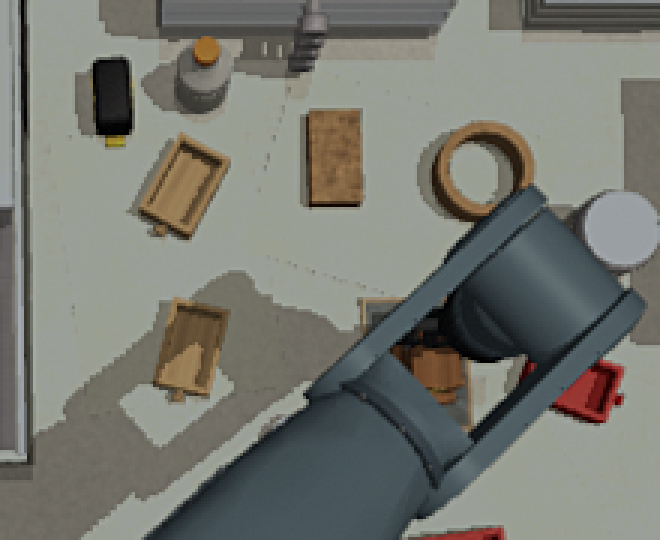

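The column stands well: its top box is at (464.5,−340), z 0.116. Both pale drawers are unmoved, at crop (190,350) and (183,188) with knobs toward the robot; the red ones at (588,388) and (460,535) are not the job. Going over the near drawer.

{"op": "play_rows", "data": {
  "xyz": [
    [2, -25, 0],
    [5, -60, 0],
    [8, -100, 0],
    [11, -140, 0],
    [14, -180, 0],
    [17, -215, 0],
    [20, -232, 0],
    [20, -232, 30],
    [20, -232, 50],
    [20, -232, 50]
  ],
  "rot": [
    [0, 0, 0.04],
    [0, 0, 0.08],
    [0, 0, 0.12],
    [0, 0, 0.16],
    [0, 0, 0.2],
    [0, 0, 0.24],
    [0, 0, 0.278],
    [0, 0, 0.278],
    [0, 0, 0.278],
    [0, 0, 0.278]
  ],
  "grip": [1, 1, 1, 1, 1, 1, 1, 1, 1, 1]
}}

```text
time_s: 38.65
eef_pos: [0.4772, -0.1061, 0.15]
eef_rot: [-0.001, 0.993, -0.122, -0.003]
wrist_force: [0.1, -0.3, -0.3]
opening: 1.002
grasp_force: 0.0
```

```bash
python3 - <<'E'
from h import *
c,w=boxes(.030,.055,60,(.38,.75,-.22,.0),settle=4)
save('w6.png',c["color"])
plan((.478,-.106,-.003,-14))
E
```

```text
W [244.  44.] 2255 z 0.0402 [633.4 -91.6] [61.  61.9] 62.6
W [315. 229.] 3580 z 0.0402 [ 477.2 -104.1] [60.5 91.4] 76.0
t 38.9 pos [ 0.4797 -0.1075  0.1534] yaw -14.0 tilt [ 0.0013 -0.0007] F [0.1 0.2 0.5] open 0.997
(0.478, -0.106, -0.003, -14) -> xyz [-2.2, -1.1, 156.4] rot [0.0, -0.001, -0.0]
```

View pics/w6.png

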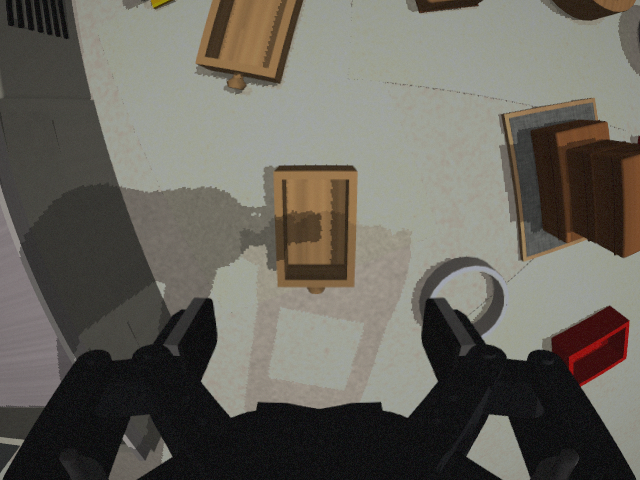

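Wrist view: the drawer (316,228) is square between the fingers, knob at (317,290), and the column is intact at right. Descending.

{"op": "play_rows", "data": {
  "xyz": [
    [-2, -2, 30],
    [-2, -2, 65],
    [-2, -2, 100],
    [-2, -2, 130],
    [-2, -2, 148],
    [-2, -2, 155],
    [-2, -2, 156],
    [-2, -2, 156],
    [-2, -2, 156],
    [-2, -2, 156]
  ],
  "rot": [
    [0, 0, 0],
    [0, 0, 0],
    [0, 0, 0],
    [0, 0, 0],
    [0, 0, 0],
    [0, 0, 0],
    [0, 0, 0],
    [0, 0, 0],
    [0, 0, 0],
    [0, 0, 0]
  ],
  "grip": [1, 1, 1, 1, 1, 1, 1, 1, 0.4, 0.4]
}}

```text
time_s: 40.15
eef_pos: [0.4784, -0.1051, -0.0026]
eef_rot: [0.0, 0.993, -0.122, 0.001]
wrist_force: [0.7, -0.9, 1.2]
opening: 0.693
grasp_force: 64.5
```

{"op": "play_rows", "data": {
  "xyz": [
    [0, 0, 0],
    [0, 0, 0],
    [0, 0, 0],
    [0, 0, -10],
    [0, 0, -40],
    [0, 0, -90],
    [0, 0, -140],
    [0, 0, -180],
    [0, 0, -195],
    [0, 0, -195]
  ],
  "rot": [
    [0, 0, 0],
    [0, 0, 0],
    [0, 0, 0],
    [0, 0, 0],
    [0, 0, 0],
    [0, 0, 0],
    [0, 0, 0],
    [0, 0, 0],
    [0, 0, 0],
    [0, 0, 0]
  ],
  "grip": [0.4, 0.4, 0.4, 0.4, 0.4, 0.4, 0.4, 0.4, 0.4, 0.4]
}}

```text
time_s: 41.4
eef_pos: [0.4778, -0.1048, 0.1918]
eef_rot: [0.0, 0.993, -0.122, 0.001]
wrist_force: [-0.1, -0.7, -1.5]
opening: 0.695
grasp_force: 64.7
```

```bash
python3 - <<'E'
from h import *
for _ in range(2): vision.camera('top')
plan((.475,.28,.19,1.3),(.475,.28,.08,1.3))
E
```

```text
t 41.5 pos [ 0.4766 -0.1042  0.1896] yaw -14.0 tilt [-0.0027  0.0014] F [ 0.5  0.1 -1.2] open 0.692
(0.475, 0.28, 0.19, 1.3) -> xyz [-94.4, -372.4, 0.2] rot [-0.001, 0.003, -0.267]
(0.475, 0.28, 0.08, 1.3) -> xyz [-94.1, -372.3, 110.2] rot [-0.001, 0.003, -0.267]
```

{"op": "play_rows", "data": {
  "xyz": [
    [-12, -45, 0],
    [-25, -95, 0],
    [-38, -150, 0],
    [-51, -205, 0],
    [-64, -260, 0],
    [-78, -315, 0],
    [-92, -365, 0],
    [-94, -377, 30],
    [-94, -377, 75],
    [-94, -377, 110]
  ],
  "rot": [
    [0, 0, -0.04],
    [0, 0, -0.08],
    [0, 0, -0.12],
    [0, 0, -0.16],
    [0, 0, -0.2],
    [0, 0, -0.24],
    [0, 0, -0.267],
    [0, 0, -0.267],
    [0, 0, -0.267],
    [0, 0, -0.267]
  ],
  "grip": [0.4, 0.4, 0.4, 0.4, 0.4, 0.4, 0.4, 0.4, 0.4, 0.4]
}}

```text
time_s: 42.75
eef_pos: [0.475, 0.2834, 0.0772]
eef_rot: [0.001, 1.0, 0.012, -0.003]
wrist_force: [0.3, -0.1, -1.4]
opening: 0.69
grasp_force: 65.1
```

{"op": "play_rows", "data": {
  "xyz": [
    [0, 0, 2],
    [0, 0, 4],
    [0, 0, 6],
    [0, 0, 8],
    [0, 0, 10],
    [0, 0, 11],
    [0, 0, 12],
    [0, 0, 13],
    [0, 0, 13],
    [0, 0, 13]
  ],
  "rot": [
    [0, 0, 0],
    [0, 0, 0],
    [0, 0, 0],
    [0, 0, 0],
    [0, 0, 0],
    [0, 0, 0],
    [0, 0, 0],
    [0, 0, 0],
    [0, 0, 0],
    [0, 0, 0]
  ],
  "grip": [0.4, 0.4, 0.4, 0.4, 0.4, 0.4, 0.4, 0.4, 0.4, 0.4]
}}

```text
time_s: 44.0
eef_pos: [0.4776, 0.2838, 0.0685]
eef_rot: [-0.0, 1.0, 0.011, -0.0]
wrist_force: [-0.6, -0.8, -1.2]
opening: 0.697
grasp_force: 65.0
```

{"op": "play_rows", "data": {
  "xyz": [
    [0, 0, 1],
    [0, 0, 1],
    [0, 0, 1],
    [0, 0, 1],
    [0, 0, 1],
    [0, 0, -10],
    [0, 0, -40],
    [0, 0, -80],
    [0, 0, -120],
    [0, 30, -130]
  ],
  "rot": [
    [0, 0, 0],
    [0, 0, 0],
    [0, 0, 0],
    [0, 0, 0],
    [0, 0, 0],
    [0, 0, 0],
    [0, 0, 0],
    [0, 0, 0],
    [0, 0, 0],
    [0, 0, 0]
  ],
  "grip": [0.4, 0.75, 0.9, 1, 1, 1, 1, 1, 1, 1]
}}

```text
time_s: 45.25
eef_pos: [0.4802, 0.2553, 0.203]
eef_rot: [-0.001, 1.0, 0.013, 0.003]
wrist_force: [-0.3, -1.1, -0.5]
opening: 1.001
grasp_force: 0.0
```

```bash
python3 - <<'E'
from h import *
c,w=boxes(.098,.125,60,(.35,.62,.08,.36),settle=3)
drawers()
plan((.645,-.1,.19,-28))
E
```

```text
W [272. 237.] 4359 z 0.1101 [476.7 284. ] [90.9 59.9] 1.5
T [341. 192.] 213 nan [641.9 -97.8] [ 61.1 100.4] 61.4
t 45.5 pos [0.4781 0.254  0.1986] yaw 1.28 tilt [-0.      0.0003] F [ 0.8 -0.3 -0.2] open 1.002
(0.645, -0.1, 0.19, -28) -> xyz [158.9, 357.6, 8.5] rot [-0.0, 0.0, 0.511]
```

Drawer B stands upright at (477,284). Drawer A is near the glue bottle, so I'll use the half-turned grasp (yaw 152°), which keeps the camera on the robot side.

{"op": "play_rows", "data": {
  "xyz": [
    [5, 15, 0],
    [15, 45, 0],
    [30, 80, 0],
    [45, 115, 0],
    [65, 155, 0],
    [85, 200, 0],
    [105, 245, 0],
    [125, 290, 0],
    [145, 330, 0],
    [159, 357, 0]
  ],
  "rot": [
    [0, 0, -0.17],
    [0, 0, -0.34],
    [0, 0, -0.51],
    [0, 0, -0.68],
    [0, 0, -0.85],
    [0, 0, -1.02],
    [0, 0, -1.19],
    [0, 0, -1.36],
    [0, 0, -1.53],
    [0, 0, -1.7]
  ],
  "grip": [0.9, 0.9, 0.9, 0.9, 0.9, 0.9, 0.9, 0.9, 0.9, 0.9]
}}

```text
time_s: 46.75
eef_pos: [0.6459, -0.1006, 0.1972]
eef_rot: [-0.001, 0.65, 0.76, -0.0]
wrist_force: [0.2, 0.1, -0.2]
opening: 0.903
grasp_force: 0.0
```

```bash
python3 - <<'E'
from h import *
plan((.646,-.1,.18,152))
E
```

```text
t 46.75 pos [ 0.6459 -0.1006  0.1972] yaw 98.99 tilt [-0.0015  0.0007] F [ 0.2  0.1 -0.2] open 0.903
(0.646, -0.1, 0.18, 152) -> xyz [0.6, 0.2, 17.2] rot [-0.001, -0.001, -0.925]
```

{"op": "play_rows", "data": {
  "xyz": [
    [0, 0, 0],
    [0, 0, 0],
    [0, 0, 0],
    [0, 0, 5],
    [0, 0, 10],
    [0, 0, 15],
    [0, 0, 20],
    [0, 0, 25],
    [0, 0, 25],
    [0, 0, 25]
  ],
  "rot": [
    [0, 0, -0.17],
    [0, 0, -0.34],
    [0, 0, -0.51],
    [0, 0, -0.68],
    [0, 0, -0.85],
    [0, 0, -0.925],
    [0, 0, -0.925],
    [0, 0, -0.925],
    [0, 0, -0.925],
    [0, 0, -0.925]
  ],
  "grip": [0.9, 0.9, 0.9, 0.9, 0.9, 0.9, 0.9, 0.9, 0.9, 0.9]
}}

```text
time_s: 48.0
eef_pos: [0.6455, -0.0994, 0.1736]
eef_rot: [0.0, 0.245, 0.97, 0.0]
wrist_force: [-0.5, 0.1, 0.2]
opening: 0.898
grasp_force: 0.0
```

```bash
python3 - <<'E'
from h import *
c,w=boxes(.030,.055,60,(.55,.75,-.2,.0),settle=2)
save('w7.png',c["color"])
plan((.647,-.1,-.003,152))
E
```

```text
W [320. 218.] 3058 z 0.0403 [646.2 -98.5] [59.9 90.2] 61.7
t 48.15 pos [ 0.6456 -0.0995  0.1738] yaw 151.7 tilt [ 0.0006 -0.0002] F [ 0.6  0.2 -1.1] open 0.901
(0.647, -0.1, -0.003, 152) -> xyz [-1.4, 0.2, 176.8] rot [0.0, 0.001, -0.005]
```

View pics/w7.png

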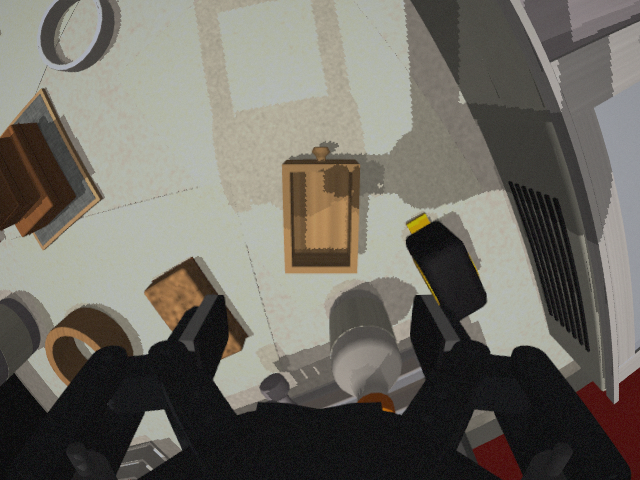

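Wrist view: drawer (320,218) is centred, knob (320,152) toward the robot. Glue (367,355), tape measure (445,265) and sanding block (200,305) are all clear of the fingers.

{"op": "play_rows", "data": {
  "xyz": [
    [0, 1, 30],
    [0, 1, 70],
    [0, 1, 110],
    [0, 1, 145],
    [0, 1, 165],
    [0, 1, 173],
    [0, 1, 176],
    [0, 1, 176],
    [0, 1, 176],
    [0, 1, 176]
  ],
  "rot": [
    [0, 0, 0],
    [0, 0, 0],
    [0, 0, 0],
    [0, 0, 0],
    [0, 0, 0],
    [0, 0, 0],
    [0, 0, 0],
    [0, 0, 0],
    [0, 0, 0],
    [0, 0, 0]
  ],
  "grip": [0.9, 0.9, 0.9, 0.9, 0.9, 0.9, 0.9, 0.9, 0.4, 0.4]
}}

```text
time_s: 49.4
eef_pos: [0.647, -0.0989, -0.001]
eef_rot: [0.001, 0.244, 0.97, -0.0]
wrist_force: [0.6, -0.4, 3.8]
opening: 0.694
grasp_force: 66.3
```

{"op": "play_rows", "data": {
  "xyz": [
    [0, 0, 0],
    [0, 0, 0],
    [0, 0, 0],
    [0, 0, -10],
    [0, 0, -40],
    [0, 0, -90],
    [0, 0, -140],
    [0, 0, -180],
    [0, 0, -195],
    [0, 0, -195]
  ],
  "rot": [
    [0, 0, 0],
    [0, 0, 0],
    [0, 0, 0],
    [0, 0, 0],
    [0, 0, 0],
    [0, 0, 0],
    [0, 0, 0],
    [0, 0, 0],
    [0, 0, 0],
    [0, 0, 0]
  ],
  "grip": [0.4, 0.4, 0.4, 0.4, 0.4, 0.4, 0.4, 0.4, 0.4, 0.4]
}}

```text
time_s: 50.65
eef_pos: [0.646, -0.0986, 0.1929]
eef_rot: [0.001, 0.244, 0.97, -0.0]
wrist_force: [-0.9, -0.6, -2.1]
opening: 0.693
grasp_force: 65.5
```

```bash
python3 - <<'E'
from h import *
for _ in range(2): vision.camera('top')
plan((.46,.10,.19,181.3),(.479,.15,.19,181.3),(.479,.15,.078,181.3))
E
```

```text
t 50.75 pos [ 0.6446 -0.0982  0.1901] yaw 151.71 tilt [-0.0035  0.0012] F [ 0.4  0.2 -1.9] open 0.692
(0.46, 0.1, 0.19, 181.3) -> xyz [256.5, 87.0, 1.0] rot [0.0, -0.004, -0.517]
(0.479, 0.15, 0.19, 181.3) -> xyz [263.5, 140.0, 1.0] rot [0.0, -0.004, -0.517]
(0.479, 0.15, 0.078, 181.3) -> xyz [263.0, 140.1, 113.0] rot [0.0, -0.004, -0.517]
```

{"op": "play_rows", "data": {
  "xyz": [
    [40, 20, 0],
    [85, 42, 0],
    [130, 65, 0],
    [175, 90, 0],
    [220, 115, 0],
    [255, 135, 0],
    [263, 140, 0],
    [263, 140, 30],
    [263, 140, 75],
    [263, 140, 108]
  ],
  "rot": [
    [0, 0, -0.08],
    [0, 0, -0.16],
    [0, 0, -0.24],
    [0, 0, -0.32],
    [0, 0, -0.4],
    [0, 0, -0.48],
    [0, 0, -0.517],
    [0, 0, -0.517],
    [0, 0, -0.517],
    [0, 0, -0.517]
  ],
  "grip": [0.4, 0.4, 0.4, 0.4, 0.4, 0.4, 0.4, 0.4, 0.4, 0.4]
}}

```text
time_s: 52.0
eef_pos: [0.4793, 0.1486, 0.0814]
eef_rot: [-0.002, -0.011, 1.0, -0.0]
wrist_force: [-0.3, -0.0, -1.7]
opening: 0.691
grasp_force: 65.5
```

{"op": "play_rows", "data": {
  "xyz": [
    [0, 0, 2],
    [0, 0, 4],
    [0, 0, 6],
    [0, 0, 8],
    [0, 0, 10],
    [0, 0, 11],
    [0, 0, 12],
    [0, 0, 12],
    [0, 0, 12],
    [0, 0, 12]
  ],
  "rot": [
    [0, 0, 0],
    [0, 0, 0],
    [0, 0, 0],
    [0, 0, 0],
    [0, 0, 0],
    [0, 0, 0],
    [0, 0, 0],
    [0, 0, 0],
    [0, 0, 0],
    [0, 0, 0]
  ],
  "grip": [0.4, 0.4, 0.4, 0.4, 0.4, 0.4, 0.4, 0.4, 0.4, 0.4]
}}

```text
time_s: 53.25
eef_pos: [0.4806, 0.1494, 0.0725]
eef_rot: [0.0, -0.012, 1.0, -0.0]
wrist_force: [1.1, -0.0, -0.3]
opening: 0.687
grasp_force: 65.5
```

Lower a little more, release, rise.

{"op": "play_rows", "data": {
  "xyz": [
    [0, 0, 1],
    [0, 0, 2],
    [0, 0, 3],
    [0, 0, 3],
    [0, 0, 3],
    [0, 0, 3],
    [0, 0, 3],
    [0, 0, -20],
    [0, 0, -70],
    [0, 0, -130]
  ],
  "rot": [
    [0, 0, 0],
    [0, 0, 0],
    [0, 0, 0],
    [0, 0, 0],
    [0, 0, 0],
    [0, 0, 0],
    [0, 0, 0],
    [0, 0, 0],
    [0, 0, 0],
    [0, 0, 0]
  ],
  "grip": [0.4, 0.4, 0.4, 0.75, 0.9, 0.9, 0.9, 0.9, 0.9, 0.9]
}}

```text
time_s: 54.5
eef_pos: [0.4796, 0.1493, 0.2029]
eef_rot: [-0.001, -0.012, 1.0, -0.0]
wrist_force: [0.5, -0.1, 0.6]
opening: 0.901
grasp_force: 0.0
```

```bash
python3 - <<'E'
from h import *
c,w=boxes(.098,.125,60,(.35,.62,.08,.36),settle=4)
m=(w[...,2]>.160)&(w[...,2]<.185)&(w[...,0]>.59)&(w[...,0]<.65)&(w[...,1]>.12)&(w[...,1]<.29)
q=(w[m][:,:2]*1000).astype(np.float32)
if len(q): print('handle',len(q),cv2.minAreaRect(q))
plan((.6195,.2145,.235,91.2))
E
```

```text
W [318. 228.] 4234 z 0.1103 [480.  149.2] [90.5 60.5] 1.3
W [443. 254.] 3617 z 0.11 [504.9 242.5] [90.1 60.8] 1.6
handle 313 ((615.9432373046875, 267.5579528808594), (16.52426528930664, 13.914475440979004), 88.01082611083984)
t 54.75 pos [0.4804 0.1494 0.2023] yaw -178.67 tilt [0.0001 0.    ] F [ 0.2 -0.5 -0.3] open 0.898
(0.6195, 0.2145, 0.235, 91.2) -> xyz [-140.6, 61.9, -32.7] rot [0.0, 0.0, 1.573]
```

Both drawers stand upright on the floor. Drawer B was knocked to (505,242) but is still upright and well inside. Going to shut the hatch.

{"op": "play_rows", "data": {
  "xyz": [
    [0, 0, -15],
    [-15, 7, -30],
    [-35, 15, -33],
    [-55, 24, -33],
    [-75, 33, -33],
    [-95, 42, -33],
    [-115, 51, -33],
    [-130, 58, -33],
    [-140, 62, -33],
    [-140, 62, -33]
  ],
  "rot": [
    [0, 0, 0.17],
    [0, 0, 0.34],
    [0, 0, 0.51],
    [0, 0, 0.68],
    [0, 0, 0.85],
    [0, 0, 1.02],
    [0, 0, 1.19],
    [0, 0, 1.36],
    [0, 0, 1.53],
    [0, 0, 1.573]
  ],
  "grip": [0.9, 0.6, 0.6, 0.6, 0.6, 0.6, 0.6, 0.6, 0.6, 0.6]
}}

```text
time_s: 56.0
eef_pos: [0.6185, 0.2146, 0.2322]
eef_rot: [-0.001, 0.701, 0.714, -0.002]
wrist_force: [-0.1, -0.5, -1.3]
opening: 0.598
grasp_force: 0.0
```

```bash
python3 - <<'E'
from h import *
for _ in range(3): vision.camera('top')
o,p,r=pose();c=vision.camera('wrist');w=wworld(c,p,r)
m=(w[...,2]>.160)&(w[...,2]<.185)&(w[...,0]>.59)&(w[...,0]<.65)&(w[...,1]>.12)&(w[...,1]<.31)
q=(w[m][:,:2]*1000).astype(np.float32)
print('handle',len(q),cv2.minAreaRect(q))
plan((.6195,.2145,.141,91.2))
E
```

```text
handle 4357 ((618.4539184570312, 217.71676635742188), (14.397651672363281, 118.9696273803711), 1.2952768802642822)
t 56.2 pos [0.6183 0.2144 0.2335] yaw 91.26 tilt [-0.0031 -0.0005] F [-0.1  0.5 -0.4] open 0.601
(0.6195, 0.2145, 0.141, 91.2) -> xyz [0.1, 1.5, 92.5] rot [-0.003, 0.0, 0.001]
```

{"op": "play_rows", "data": {
  "xyz": [
    [0, 0.5, 30],
    [0, 0.5, 60],
    [0, 0.5, 80],
    [0, 0.5, 90],
    [0, 0.5, 92],
    [0, 0.5, 92],
    [0, 0.5, 92],
    [0, 0.5, 92],
    [0, 0.5, 92],
    [0, 0.5, 92]
  ],
  "rot": [
    [0, 0, 0],
    [0, 0, 0],
    [0, 0, 0],
    [0, 0, 0],
    [0, 0, 0],
    [0, 0, 0],
    [0, 0, 0],
    [0, 0, 0],
    [0, 0, 0],
    [0, 0, 0]
  ],
  "grip": [0.6, 0.6, 0.6, 0.6, 0.6, 0, 0, 0, 0, 0]
}}

```text
time_s: 57.45
eef_pos: [0.6202, 0.2148, 0.1449]
eef_rot: [0.001, 0.7, 0.715, 0.001]
wrist_force: [-2.1, -0.7, 5.4]
opening: 0.148
grasp_force: 60.3
```

{"op": "play_rows", "data": {
  "xyz": [
    [0, -20, 0],
    [0, -50, 0],
    [0, -80, 0],
    [0, -110, 0],
    [0, -140, 0],
    [0, -170, 0],
    [0, -200, 0],
    [0, -225, 0],
    [0, -240, 0],
    [0, -245, 0]
  ],
  "rot": [
    [0, 0, 0],
    [0, 0, 0],
    [0, 0, 0],
    [0, 0, 0],
    [0, 0, 0],
    [0, 0, 0],
    [0, 0, 0],
    [0, 0, 0],
    [0, 0, 0],
    [0, 0, 0]
  ],
  "grip": [0, 0, 0, 0, 0, 0, 0, 0, 0, 0]
}}

```text
time_s: 58.7
eef_pos: [0.3758, 0.2088, 0.1448]
eef_rot: [0.002, 0.699, 0.715, 0.001]
wrist_force: [2.8, -5.1, 3.7]
opening: 0.146
grasp_force: 61.8
```

{"op": "play_rows", "data": {
  "xyz": [
    [0, -1, 0],
    [0, -1, 0],
    [0, -1, 0],
    [0, -1, 0],
    [0, -1, 0],
    [0, -1, 0],
    [0, -1, 0],
    [0, -1, 0],
    [0, -1, 0],
    [0, -1, 0]
  ],
  "rot": [
    [0, 0, 0],
    [0, 0, 0],
    [0, 0, 0],
    [0, 0, 0],
    [0, 0, 0],
    [0, 0, 0],
    [0, 0, 0],
    [0, 0, 0],
    [0, 0, 0],
    [0, 0, 0]
  ],
  "grip": [0, 0, 0, 0, 0, 0, 0, 0, 0, 0]
}}

```text
time_s: 59.95
eef_pos: [0.3753, 0.2088, 0.1448]
eef_rot: [0.002, 0.7, 0.715, 0.001]
wrist_force: [0.9, -4.4, 6.8]
opening: 0.15
grasp_force: 62.2
```

Back at the starting handle position. One slight push against the stop, then release and rise clear.

{"op": "play_rows", "data": {
  "xyz": [
    [0, -1, 0],
    [0, -2, 0],
    [0, -2, 0],
    [0, -2, 0],
    [0, -2, 0],
    [0, -2, 0],
    [0, -2, 0],
    [0, -2, -40],
    [0, -2, -90],
    [0, -2, -140]
  ],
  "rot": [
    [0, 0, 0],
    [0, 0, 0],
    [0, 0, 0],
    [0, 0, 0],
    [0, 0, 0],
    [0, 0, 0],
    [0, 0, 0],
    [0, 0, 0],
    [0, 0, 0],
    [0, 0, 0]
  ],
  "grip": [0, 0, 0, 0, 0.6, 0.6, 0.6, 0.6, 0.6, 0.6]
}}

```text
time_s: 61.2
eef_pos: [0.3711, 0.2094, 0.2848]
eef_rot: [-0.0, 0.7, 0.715, -0.0]
wrist_force: [1.8, -1.2, -0.3]
opening: 0.604
grasp_force: 0.0
```

{"op": "play_rows", "data": {
  "xyz": [
    [-20, 0, 0],
    [-60, 0, 0],
    [-110, 0, 0],
    [-165, 0, 0],
    [-220, 0, 0],
    [-250, 0, 0],
    [-250, 0, 0],
    [-250, 0, 0],
    [-250, 0, 0],
    [-250, 0, 0]
  ],
  "rot": [
    [0, 0, 0],
    [0, 0, 0],
    [0, 0, 0],
    [0, 0, 0],
    [0, 0, 0],
    [0, 0, 0],
    [0, 0, 0],
    [0, 0, 0],
    [0, 0, 0],
    [0, 0, 0]
  ],
  "grip": [0.6, 0.6, 0.6, 0.6, 0.6, 0.6, 0.6, 0.6, 0.6, 0.6]
}}

```text
time_s: 62.45
eef_pos: [0.377, -0.0397, 0.2835]
eef_rot: [-0.0, 0.699, 0.715, 0.0]
wrist_force: [0.2, 0.1, -0.0]
opening: 0.601
grasp_force: 0.0
```

```bash
python3 - <<'E'
from h import *
plan()
c=vision.camera('top');w=world(c)
t0=dict(np.load('top0.npz'));w0=world(t0)
for W in(w0,w):
    m=(W[...,2]>.155)&(W[...,2]<.19);k=np.zeros_like(m);k[265:285,205:262]=1
    q=(W[m&k][:,:2]*1000).astype(np.float32);print('handle',len(q),cv2.minAreaRect(q)[:2])
    print('gate',np.nanmedian(W[225:246,171:174].reshape(-1,3),0))
hsv=cv2.cvtColor(c["color"],cv2.COLOR_RGB2HSV)
k=(hsv[...,1]>110)&(hsv[...,0]<25)&(w[...,2]>.1)&(w[...,2]<.13)&(abs(w[...,1]+.34)<.06)&(abs(w[...,0]-.46)<.07)
q=w[k];print('top box',cv2.minAreaRect((q[:,:2]*1000).astype(np.float32)),np.median(q[:,2]))
save('crop5.png',cv2.resize(c["color"][120:310,140:500],None,fx=2.2,fy=2.2,interpolation=3))
E
```

```text
t 62.45 pos [ 0.377  -0.0397  0.2835] yaw 91.31 tilt [0.     0.0001] F [ 0.2  0.1 -0. ] open 0.601
handle 217 ((375.4791564941406, 207.78367614746094), (14.278017044067383, 117.76224517822266))
gate [0.48789653 0.378788   0.18718071]
handle 217 ((375.52593994140625, 208.27676391601562), (14.20755672454834, 118.31265258789062))
gate [0.48806481 0.37799913 0.1874286 ]
top box ((463.86474609375, -342.06243896484375), (73.82189178466797, 52.190574645996094), 1.5230822563171387) 0.11567682933963863
```

View pics/crop5.png

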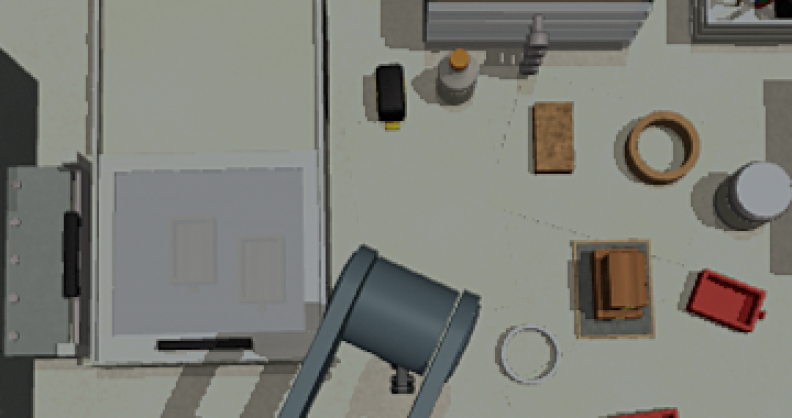

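The hatch is shut: its handle is back at the starting position to within 0.1 mm. The gate is unchanged. Both drawers show under the window at (195,250) and (263,270), and the column stands on the board at (620,283). Handing in.

```bash
python3 -c "
from h import *
print(ctrl.hand_in())"
```

```text
the job is handed in; nothing more can be done
None
```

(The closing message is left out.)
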